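Close the storage canisters and slide them back against the tiled upstand

TASK

Put the loose lid on the open canister, press every canister's lid down until it is fully home on its rim, and slide each canister across the worktop until it stands upright right against the tiled upstand. Close each canister before it gets near the upstand, slide the canisters rather than lifting them, and leave the other things on the worktop where they are.

Things in the scene. Friction and masses are not known exactly. Their poses are not given: they have to be found in the camera images.
- tall_canister: white ceramic storage canister, round, outside radius 49 mm, straight wall, rim 90 mm above its foot, full (0.45 to 0.95 kg), too wide for the gripper so it is slid. Origin: centre of its underside; z up. Its round light-wood lid cannot be taken off; at the start it stands proud. May be absent.
- tall_canister_lid (a joint): how far the lid of tall_canister has been pressed down, m: 0 = standing fully proud (flange underside 8 mm above the rim), up to 0.0025 at the start, 0.008 = fully home (flange on the rim). Seal friction: takes about 9 to 12 N straight down to move, and stays where it is left.
- tall_canister_knob (a point): centre of the top of the wooden knob in the middle of that lid (knob 28 mm across, 22 mm high, on a flange 10 mm thick and 94 mm across); moves down with the lid
- middle_canister: white ceramic storage canister, round, outside radius 46 mm, straight wall, rim 75 mm above its foot, full (0.45 to 0.95 kg), too wide for the gripper so it is slid. Origin: centre of its underside; z up. Its round light-wood lid cannot be taken off; at the start it stands proud. May be absent.
- middle_canister_lid (a joint): how far the lid of middle_canister has been pressed down, m: 0 = standing fully proud (flange underside 8 mm above the rim), up to 0.0025 at the start, 0.008 = fully home (flange on the rim). Seal friction: takes about 9 to 12 N straight down to move, and stays where it is left.
- middle_canister_knob (a point): centre of the top of the wooden knob in the middle of that lid (knob 28 mm across, 22 mm high, on a flange 10 mm thick and 88 mm across); moves down with the lid
- squat_canister: white ceramic storage canister, round, outside radius 52 mm, straight wall, rim 62 mm above its foot, full (0.45 to 0.95 kg), too wide for the gripper so it is slid. Origin: centre of its underside; z up. Its round light-wood lid cannot be taken off; at the start it stands proud. May be absent.
- squat_canister_lid (a joint): how far the lid of squat_canister has been pressed down, m: 0 = standing fully proud (flange underside 8 mm above the rim), up to 0.0025 at the start, 0.008 = fully home (flange on the rim). Seal friction: takes about 9 to 12 N straight down to move, and stays where it is left.
- squat_canister_knob (a point): centre of the top of the wooden knob in the middle of that lid (knob 28 mm across, 22 mm high, on a flange 10 mm thick and 100 mm across); moves down with the lid
- open_canister: white ceramic storage canister without its lid, hollow, biscuits in the bottom 36 mm; outside radius 46 mm, wall 6 mm, rim 75 mm above its foot, 0.4 to 0.7 kg. Origin: centre of its underside; z up. In its mouth a grey rubber seal ring (inside radius 38 mm) stands 8 mm above the rim and gives way only under about 9 to 12 N, staying where it is left; the lid rests on it until pressed home.
- loose_lid: the round light-wood lid of the open canister, lying knob up on the worktop. From below: a plug of radius 33 mm and 10 mm deep, a flange of radius 44 mm and 10 mm thick, a knob 28 mm across and 22 mm high; 42 mm in all, 70 g. Origin: centre of the plug's underside; z up. Set on the seal its origin is 73 mm above the canister's origin; pressed fully home 65 mm.
- loose_lid_knob (a point): centre of the top of the loose lid's knob, 42 mm above the lid's origin
- upstand: low blue-tiled upstand, 62 mm high, 1.2 m long, fixed along the back of the worktop. Origin: middle of its front face, at the worktop; its x points away from the robot, square to the face, y along it to the left. A canister of radius R stands against it when its origin is at x = -R in this frame.
- pepper_mill: dark wooden pepper mill, 46 mm across, 137 mm high, near the upstand; not part of the job. Origin: centre of its underside.
- mug: blue mug, 80 mm across, 92 mm high; not part of the job. Origin: centre of its underside.
- oil_bottle: green glass oil bottle, 62 mm across, 190 mm high; not part of the job. Origin: centre of its underside.
- spice_jar: small glass spice jar, 48 mm across, 85 mm high; not part of the job. Origin: centre of its underside.
- coffee_scoop: steel coffee scoop lying along its x, 140 mm long, its round bowl (52 mm across) at the +x end, handle under 25 mm wide; not part of the job. Origin: centre of its underside.
Things that resemble listed ones, but are neither listed nor needed, are in the scene too. There is more than one size of the loose_lid; the job needs the larger. Leave any red look-alike of the open_canister alone.

How it is judged (in metres and radians):
At the end, for the whole second after the job is handed in: Every canister present stands upright on the worktop, at rest, its wall within 12 mm of the upstand's face; every lid is within 2 mm of fully home (the loose lid centred on the open canister within 7 mm and level); nothing is held (value of joint each of tall_canister_lid, middle_canister_lid, squat_canister_lid above 0.006 m and x of tall_canister in the frame of upstand between -0.061 and -0.041 m and height (world z) of each of tall_canister, middle_canister, squat_canister, open_canister below 0.006 m and angle between each of tall_canister, middle_canister, squat_canister, open_canister's own z axis and vertical below 0.08 rad and linear speed of each of tall_canister, middle_canister, squat_canister, open_canister, loose_lid below 0.02 m/s and x of middle_canister in the frame of upstand between -0.058 and -0.038 m and x of squat_canister in the frame of upstand between -0.064 and -0.044 m and horizontal distance between loose_lid and open_canister below 0.007 m and z of loose_lid in the frame of open_canister between 0.06 and 0.067 m and angle between the z axis of loose_lid and the z axis of open_canister, either way round below 0.06 rad and x of open_canister in the frame of upstand between -0.058 and -0.038 m); the robot touches nothing.
It fails at once if a canister comes within 40 mm of the upstand before its lid is home ((x of tall_canister in the frame of upstand above -0.089 m and value of joint tall_canister_lid below 0.005 m) or (x of middle_canister in the frame of upstand above -0.086 m and value of joint middle_canister_lid below 0.005 m) or (x of squat_canister in the frame of upstand above -0.092 m and value of joint squat_canister_lid below 0.005 m) or (x of open_canister in the frame of upstand above -0.086 m and not (horizontal distance between loose_lid and open_canister below 0.007 m and z of loose_lid in the frame of open_canister between 0.06 and 0.068 m and angle between the z axis of loose_lid and the z axis of open_canister, either way round below 0.06 rad))).
It fails at once if a canister is lifted off the worktop or knocked over (height (world z) of any of tall_canister, middle_canister, squat_canister, open_canister above 0.035 m or angle between any of tall_canister, middle_canister, squat_canister, open_canister's own z axis and vertical above 0.6 rad).
It fails at once if one of the other things is pushed more than 60 mm away or knocked over (distance of any of pepper_mill, mug, oil_bottle, spice_jar, coffee_scoop from where it was at the start of the episode above 0.06 m or angle between any of pepper_mill, mug, oil_bottle, spice_jar's own z axis and vertical above 0.6 rad).
Of tall_canister, middle_canister, squat_canister only 2 to 3 are there at a start; the rules pass over those that are not, and their reading is None.
At some moment in a run one of tall_canister, middle_canister, squat_canister, open_canister, loose_lid may be knocked a few centimetres aside while the robot is not near it.
It also fails if it takes over 210 s, if anything falls off the work surface, if the arm or the gripper's body presses on something with over 40 N, if the wrist force passes 120 N, or if a joint passes its speed limit or range.

ROBOT

A 6-joint arm with a two-finger parallel gripper is mounted at the origin on the work surface. World frame = base frame: x ahead of the robot, y to its left, z up, the work surface at z = 0. Lengths are in mm, angles in rad, forces in N, time in s.
With the tool pointing down it reaches from about 350 to 875 mm from the base axis. Payload 4.2 kg.
Tool frame: the origin (TCP) lies midway between the tips of the shut fingers; the grasp point (between the pads) lies 19 mm behind it (arm.tcp_to_grasp is the distance from the TCP to the grasp point, in mm); z points along the fingers, y is the line along which they close (so a half turn about z gives the same grasp; the last joint's range is limited). The gripper opens to 85 mm and grips with 20 to 120 N. Pads are 22 mm wide; open, the fingers measure 114 mm over their backs; the gripper's body (76 mm by 85 mm) begins 54 mm behind the grasp point. The pads swing forward as they close: fully open they stand 13 mm farther back than shut.
Start: joints at [1.486, 0.385, 0.008, 0, -1.194, -0.259], TCP at [210.634, 588.415, 207.312] pointing down, gripper open.
Joint ranges: [-3.14, 3.14], [-1.21, 2.06], [-1.07, 1.41], [-3.16, 2.05], [-2.99, -0.16], [-3.1, 3.1]. Speed limits (rad/s): [2.79, 2.79, 3.14, 3.14, 3.14, 3.14].

INTERFACE

Orientations are given as a unit quaternion [x, y, z, w].
In Python, from bench import arm, get_image gives the robot as it stands.
- The arm moves only by the tool drive_tool, never from a script. Its argument "deltas" is a list of rows, each a list of 2 entries, a list of its own where there are three numbers: the shift along the tool's x, y, z in cm, then the turn, a rotation vector about the tool's x, y, z in degrees. In form: [[[x, y, z], [ax, ay, az]], ...]. A call has 1 to 12 rows; each row shifts and turns the commanded pose from where the row before left it, along the tool's axes as they then stand; what a row does not reach is not made up. A row lasts 1/10 s, in which the tool goes at most 50 mm and 8.59 degrees, less where a joint would pass 70% of its speed; a pose out of reach is approached as far as the arm can. A call with a gripper value outside its range is refused whole. "claw" is the finger opening in cm, from 0 to 8.54, set as the call begins (left out, the last holds). The fingers move at their own pace and stop on an object; the grip force is fixed at half the most. Time passes only in rows, so rows that do not move let the fingers close. It gives the time, the measured TCP pose, the force, the opening and the grip force at its end, in the units of the state.
- arm.read_state(): the state, without advancing time (a new reading comes with each control period).
- get_image(name): name is "scene" or "top" or "wrist"; returns a dict with "img" (400x640x3 uint8, red, green, blue), "fx", "fy", "cx", "cy" (pixels), "eye" and "orientation" of the camera in the world; the wrist camera has in their place "mount" (4x4, takes a point from camera to tool coordinates, whose origin is the TCP and whose axes are the flange's). Camera axes: x right, y down, z forward; pixel columns grow to the right and rows downward; lengths in mm; the calibration is good to about 2 mm. A picture is of the moment at which its call begins: read the wrist's pose just before it. There is no depth.
- arm.job_done(): hands the job in; it is judged then, once.
The state is a dict: "clock": time; "joints": joint angles; "joint_vel": joint speeds; "joint_efforts": joint torques, N m; "position": TCP position; "ee_rot": TCP orientation; "contact_force": force on the tool from outside, world axes, zero at the start; "wrist_torque": the same for the moment, N m; "gripper_width": finger opening in mm; "grasp_force": force on a finger pad.
Only numpy, scipy, OpenCV 4.12 (cv2) and the standard library are available. Lean on these libraries where they do the work, as an engineer would, in place of code of your own. Each camera call takes 0.05 s, during which the arm holds its last target. There are 200 camera calls.

## Working session

There is one attempt and no reset: what is moved stays moved. The work goes in short steps, Python scripts to look and compute and a tool call to move; the robot and the scene stay as the last step left them, time stands still between calls to the robot, and variables do not carry over. Pictures are saved under pics/ and viewed, at most 14 in all, crops included, and the job is handed in when it is done.

Besides the shell and the picture viewer there is one more tool, called after "Request:" as name(argument=value, ...), one argument or row to a line, values as JSON. drive_tool: Moves the arm, as the interface text tells. Its arguments: {"type":"object","properties":{"deltas":{"type":"array"},"claw":{"type":"number"}},"required":["deltas"]}

```bash
mkdir -p pics; cat > h.py <<'E'
import numpy as np, cv2
from scipy.spatial.transform import Rotation as R
from bench import arm, get_image
def shot(name, tag):
    s=arm.read_state(); g=get_image(name)
    if name=='wrist':
        M=np.array(g['mount']); Rt=R.from_quat(s['ee_rot']).as_matrix()
        g['Rw']=Rt@M[:3,:3]; g['e']=Rt@M[:3,3]+np.array(s['position'])
    else:
        o=np.array(g['orientation'],float); g['Rw']=R.from_quat(o).as_matrix() if o.size==4 else o
        g['e']=np.array(g['eye'],float)
    cv2.imwrite(f'pics/{tag}.png',g['img'][:,:,::-1]); np.savez(f'pics/{tag}.npz',**{k:np.array(v) for k,v in g.items()})
    return g
def ray(g,u,v):
    d=g['Rw']@np.array([(u-g['cx'])/g['fx'],(v-g['cy'])/g['fy'],1.]); return np.array(g['e']),d
def onz(g,u,v,z):
    e,d=ray(g,u,v); return e+d*(z-e[2])/d[2]
def proj(g,p):
    c=g['Rw'].T@(np.array(p,float)-g['e']); return np.array([g['cx']+g['fx']*c[0]/c[2], g['cy']+g['fy']*c[1]/c[2]])
def tri(*rs):
    A=0;b=0
    for e,d in rs:
        d=d/np.linalg.norm(d); P=np.eye(3)-np.outer(d,d); A=A+P; b=b+P@e
    p=np.linalg.solve(A,b); return p
E
python3 - <<'E'
from h import *
np.set_printoptions(precision=2,suppress=True)
s=arm.read_state(); print(s)
for n in ('scene','top'):
    g=shot(n,n+'0'); print(n,g['fx'],g['cx'],g['cy'],g['e'],g['Rw'])
E
```

```text
{'clock': 0.0, 'joints': array([ 1.49,  0.39,  0.01, -0.  , -1.19, -0.26]), 'joint_vel': array([-0., -0., -0.,  0.,  0., -0.]), 'joint_efforts': array([ -0.  , -39.23,  18.84,   4.19,  -0.  ,  -0.  ]), 'position': array([210.44, 587.82, 206.19]), 'ee_rot': array([ 0.99, -0.17, -0.  ,  0.  ]), 'contact_force': array([-0.05, -0.1 ,  0.16]), 'wrist_torque': array([0.01, 0.01, 0.01]), 'grasp_force': 0.0, 'gripper_width': 85.19160809363159}
scene 448.637150824964 312.1831992985107 201.01828619543375 [1210.74  265.38 1141.94] [[-0.32  0.77 -0.55]
 [ 0.95  0.26 -0.2 ]
 [-0.01 -0.58 -0.81]]
top 410.3933840174828 323.2943042092768 197.44363048260942 [ 290.85    5.39 1394.54] [[ 0.03 -0.98  0.19]
 [-1.   -0.03  0.  ]
 [ 0.   -0.19 -0.98]]
```

View pics/scene0.png

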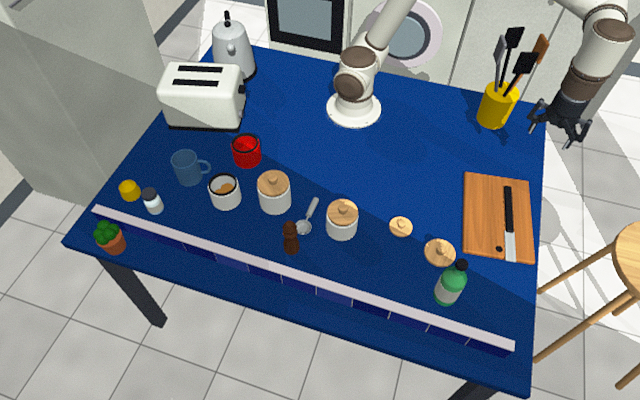

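View pics/top0.png

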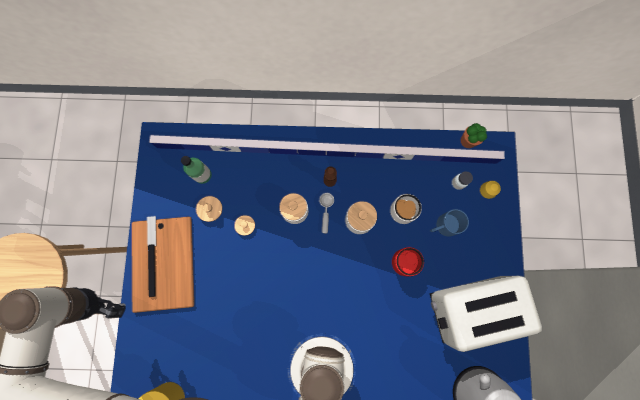

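The scene view shows closed canisters at (274,190) and (342,218), the open canister at (224,192) and the large loose lid at (439,252). The small lid is at (400,226) and the mill at (291,238). In the top view the same things are at (361,217), (294,208), (405,208), (209,209), (245,226) and (330,176).

```bash
python3 - <<'E'
from h import *
np.set_printoptions(precision=1,suppress=True)
a=cv2.imread('pics/top0.png')[130:280,180:480]; cv2.imwrite('pics/c1.png',cv2.resize(a,None,fx=2.6,fy=2.6,interpolation=cv2.INTER_CUBIC))
a=cv2.imread('pics/scene0.png')[130:330,170:470]; cv2.imwrite('pics/c2.png',cv2.resize(a,None,fx=2.6,fy=2.6,interpolation=cv2.INTER_CUBIC))
for n in('top0','scene0'):
    im=cv2.imread(f'pics/{n}.png'); g=dict(np.load(f'pics/{n}.npz'))
    hsv=cv2.cvtColor(im,cv2.COLOR_BGR2HSV)
    m=cv2.inRange(hsv,(8,50,120),(25,180,255))
    k,l,st,c=cv2.connectedComponentsWithStats(m)
    for i in range(1,k):
        if st[i,4]>60: print(n,'wood',c[i],st[i])
    m=cv2.inRange(hsv,(0,0,150),(180,50,255))
    k,l,st,c=cv2.connectedComponentsWithStats(m)
    for i in range(1,k):
        if st[i,4]>200: print(n,'white',c[i],st[i])
g=dict(np.load('pics/top0.npz'))
for u in(155,250,330,420,500):
    col=cv2.imread('pics/top0.png')[125:165,u].astype(int); print(u,col.min(1).tolist())
E
```

```text
top0 wood [469.2 138.1] [464 127  17  18  62]
top0 wood [492.3 188.8] [485 182  15  14  78]
top0 wood [292.9 206.4] [280 193  27  27 576]
top0 wood [208.7 208.4] [196 196  26  26 517]
top0 wood [406.1 208.3] [397 199  19  20 301]
top0 wood [361.8 215.7] [347 202  30  29 678]
top0 wood [162.9 265.3] [ 132  217   61   95 4803]
top0 wood [244.3 225. ] [235 216  20  20 318]
top0 wood [ 28.5 263.2] [   0  233   65   68 3277]
top0 wood [316.6 373.4] [310 369  14  11 103]
top0 wood [153.1 396.1] [138 392  31   8 184]
top0 white [330.4  45.8] [    0     0   640   157 58907]
top0 white [308.2 163.3] [    0    92   637   178 46811]
top0 white [325.2 146.5] [ 150  135  355   24 2666]
top0 white [151.4 229.9] [147 216   9  30 229]
top0 white [ 97.5 273.5] [  64  252   63   52 2263]
top0 white [488.9 311.3] [ 433  276  109   76 4434]
top0 white [ 71.3 363.9] [   0  314  119   86 6207]
top0 white [ 19.6 348.4] [   0  326   42   41 1207]
top0 white [319.7 360.5] [ 290  337   63   57 1578]
top0 white [501.9 395.1] [485 389  36  11 277]
scene0 wood [621.9  34. ] [612  30  19   8  72]
scene0 wood [362
[... 1965 characters left out ...]
[23, 23, 23, 22, 22, 23, 23, 24, 23, 23, 23, 22, 20, 28, 87, 203, 203, 203, 203, 203, 203, 199, 109, 33, 33, 35, 35, 29, 24, 24, 24, 25, 25, 24, 25, 25, 24, 24, 25, 24]
330 [192, 189, 21, 23, 21, 22, 22, 21, 22, 22, 21, 22, 21, 22, 21, 22, 21, 36, 127, 204, 204, 204, 204, 204, 203, 181, 45, 16, 15, 15, 16, 22, 22, 23, 23, 23, 22, 23, 23, 22]
420 [178, 178, 177, 175, 72, 22, 22, 21, 22, 21, 21, 23, 21, 22, 22, 20, 21, 22, 22, 22, 21, 36, 120, 190, 190, 190, 190, 190, 190, 186, 60, 34, 33, 33, 33, 26, 22, 22, 22, 23]
500 [189, 191, 190, 191, 192, 189, 108, 25, 23, 22, 23, 23, 23, 23, 23, 23, 24, 22, 23, 23, 21, 21, 21, 22, 22, 45, 154, 187, 188, 188, 187, 187, 187, 155, 14, 15, 19, 21, 21, 22]
```

View pics/c1.png

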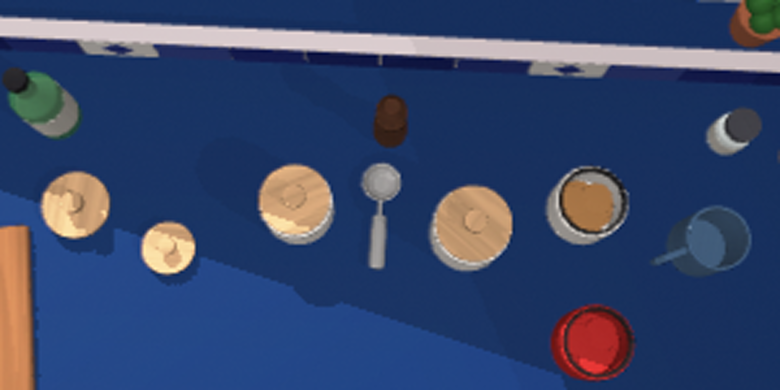

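View pics/c2.png

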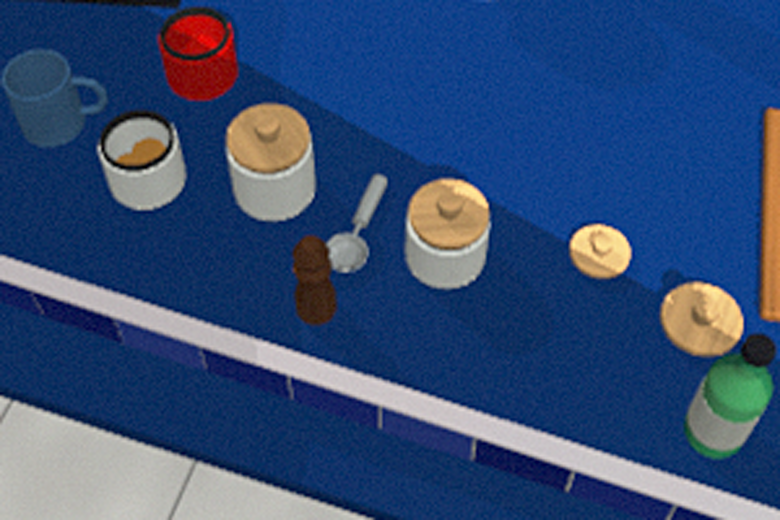

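The crops show the middle canister (A, crop 1 at (295,200)) and, by its height, the tall canister (B, at (472,225)). The squat canister is absent. The small lid is at (168,247) and the big one at (75,203). Next I measure all of these.

```bash
cat >> h.py <<'E'
def wood(g,near,r=25,lo=(8,50,120),hi=(25,180,255)):
    hsv=cv2.cvtColor(np.ascontiguousarray(g['img'][:,:,::-1]),cv2.COLOR_BGR2HSV)
    m=cv2.inRange(hsv,lo,hi); k=np.ones((3,3),np.uint8); m=cv2.morphologyEx(m,cv2.MORPH_CLOSE,k)
    cs,_=cv2.findContours(m,cv2.RETR_EXTERNAL,cv2.CHAIN_APPROX_NONE)
    cs=[c for c in cs if len(c)>15 and np.linalg.norm(c[:,0].mean(0)-near)<r]
    c=max(cs,key=cv2.contourArea); return cv2.fitEllipse(cv2.convexHull(c)),c
def ld(n): return dict(np.load(f'pics/{n}.npz'))
E
python3 - <<'E'
from h import *
np.set_printoptions(precision=1,suppress=True)
t,s=ld('top0'),ld('scene0')
for n,a,b in [('A',(293,206),(342,211)),('B',(361,215),(272,182)),('big',(208,208),(439,252)),('small',(244,225),(400,226))]:
    ea,eb=wood(t,a)[0],wood(s,b)[0]
    p=tri(ray(t,*ea[0]),ray(s,*eb[0]))
    print(n,p,'r',np.array(ea[1])/2/t['fx']*np.linalg.norm(p-t['e']),np.array(eb[1])/2/s['fx']*np.linalg.norm(p-s['e']), proj(t,p)-ea[0])
# knob tops (viewed): crop/2.6+offset
for n,a,b in [('A',(294,196),(449,202)),('B',(476,220),(267,126)),('big',(73,202),(704,308)),('open',(592,203),(139,141)),('mill',(392,103),(310,243)),('scoop bowl',(381,182),(347,252)),('scoop end',(377,267),(378,178))]:
    pa=np.array(a)/2.6+(180,130); pb=np.array(b)/2.6+(170,130)
    print('knob',n,tri(ray(t,*pa),ray(s,*pb)))
# upstand: lower white edge, z 62
P=[]
for u in range(160,500,4):
    col=t['img'][125:170,u].min(1).astype(float); i=np.where(col>150)[0]; i=i[i>8].max()
    v=125+i+ (col[i]-110)/(col[i]-col[i+1]) if col[i]>110 else 125+i
    P.append(onz(t,u,v,62)[:2])
P=np.array(P); k=np.polyfit(P[:,1],P[:,0],1); print('upstand x=',k, 'angle',np.degrees(np.arctan(k[0])),np.std(P[:,0]-np.polyval(k,P[:,1])))
E
```

```text
A [510.6 105.9  86.8] r [43.1 44. ] [38.3 43.9] [ 0.2 -0.1]
B [ 484.8 -115.7   99.5] r [46.5 47.1] [39.1 47.2] [ 0.3 -0.1]
big [507.5 397.4  14.5] r [43.7 46.2] [40.2 47.6] [ 0.3 -0. ]
small [454.9 273.1  12.3] r [34.1 35. ] [30.1 35.8] [ 0.4 -0.1]
knob A [510.2 104.9 106.7]
knob B [ 484.5 -116.3  119.3]
knob big [506.8 395.1  34.2]
knob open [ 517.7 -267.    70.5]
knob mill [623.4 -11.4 134.7]
knob scoop bowl [548.5  -1.2   9.7]
knob scoop end [436.6  -0.2   7.8]
upstand x= [  0.  708.6] angle 1.0794586408638278 1.8486553152623522
```

```bash
cat >> h.py <<'E'
def go(x,y,z,yaw=0):
    s=arm.read_state(); Rt=R.from_quat(s['ee_rot'])
    goal=R.from_matrix(np.array([[1,0,0],[0,-1,0],[0,0,-1.]])); goal=R.from_euler('z',yaw,degrees=True)*goal
    rv=(Rt.inv()*goal).as_rotvec(degrees=True)
    d=goal.as_matrix().T@(np.array([x,y,z])-s['position'])/10
    print('turn',rv.round(2),'then shift cm',d.round(2),'at',np.round(s['position'],1),'F',np.round(s['contact_force'],1),'t',s['clock'])
E
python3 -c "
from h import *
go(507,396,206)"
```

```text
turn [ 1.100e-01  1.000e-02 -1.971e+01] then shift cm [29.65 19.19  0.03] at [210.5 587.9 206.3] F [-0.1  0.5  0.4] t 0.1
```

Request:
drive_tool(
  deltas=[
    [[0,0,0],[0,0,-6.57]],
    [[0,0,0],[0,0,-6.57]],
    [[0,0,0],[0,0,-6.57]],
    [[3.7,2.4,0],[0,0,0]],
    [[3.7,2.4,0],[0,0,0]],
    [[3.7,2.4,0],[0,0,0]],
    [[3.7,2.4,0],[0,0,0]],
    [[3.7,2.4,0],[0,0,0]],
    [[3.7,2.4,0],[0,0,0]],
    [[3.7,2.4,0],[0,0,0]],
    [[3.7,2.4,0],[0,0,0]],
  ],
  claw=6,
)

```text
clock: 1.2
position: [507.8, 395.1, 206.8]
ee_rot: [1.0, 0.0, -0.0, 0.0]
contact_force: [1.2, 0.8, -0.2]
gripper_width: 59.7
grasp_force: 0.0
```

Request:
drive_tool(
  deltas=[
    [[0,0,0],[0,0,0]],
    [[0,0,0],[0,0,0]],
    [[0,0,0],[0,0,0]],
  ],
)

```text
clock: 1.5
position: [505.9, 396.8, 206.9]
ee_rot: [1.0, 0.0, -0.0, 0.0]
contact_force: [0.2, -0.1, 0.1]
gripper_width: 60.0
grasp_force: 0.0
```

```bash
python3 - <<'E'
from h import *
go(507,396,206)
g=shot('wrist','w1'); M=np.array(g['mount']); print(M.round(2), g['fx'],g['cx'],g['cy'])
print(proj(g,[507,396,42]))
E
```

```text
turn [0.02 0.04 0.05] then shift cm [0.11 0.08 0.09] at [505.9 396.8 206.9] F [ 0.2 -0.1  0.1] t 1.5
[[  -0.     -0.96   -0.27   69.27]
 [   1.     -0.      0.      0.81]
 [  -0.     -0.27    0.96 -165.62]
 [   0.      0.      0.      1.  ]] 312.4174620820266 322.74316844320316 197.8338667401864
[322.6568441  175.81080947]
```

View pics/w1.png

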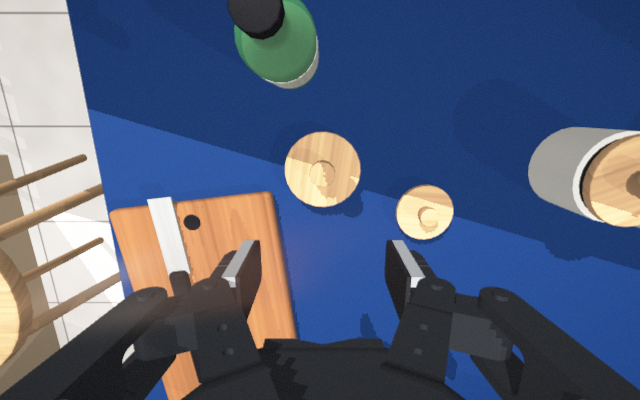

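The wrist view shows the big lid at (323,170) with its knob top at about (323,173). The small lid is at (425,212) and the bottle at (278,45).

```bash
python3 - <<'E'
from h import *
np.set_printoptions(precision=1,suppress=True)
t,s,w=ld('top0'),ld('scene0'),ld('w1')
el,c=wood(w,(323,170),lo=(8,40,100)); print(el, onz(w,*el[0],20), onz(w,*el[0],16))
print('tri flange',tri(ray(w,*el[0]),ray(s,*wood(s,(439,252))[0][0])), 'with top', tri(ray(w,*el[0]),ray(t,*wood(t,(208,208))[0][0])))
im=w['img'][:,:,::-1][140:205,290:360]; cv2.imwrite('pics/c3.png',cv2.resize(np.ascontiguousarray(im),None,fx=7,fy=7,interpolation=cv2.INTER_CUBIC))
E
```

```text
((322.0117492675781, 168.8392791748047), (75.14680480957031, 75.6522216796875), 100.75501251220703) [510.6 396.7  20. ] [509.8 396.7  16. ]
tri flange [510.1 396.3  17.8] with top [508.4 397.8  13.1]
```

View pics/c3.png

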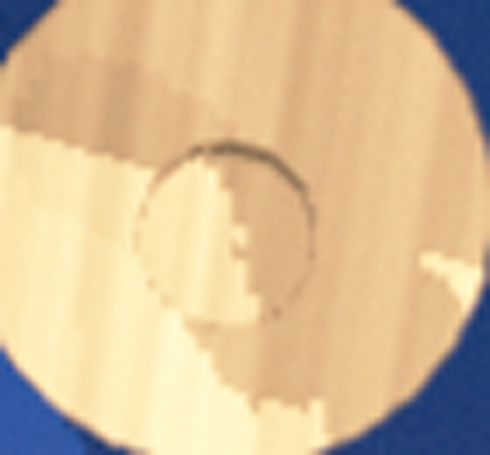

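The crop shows the knob's top circle centred at crop (228,238), which is pixel (322.6,174). That puts the lid at about (509.5,396.5).

Request:
drive_tool(
  deltas=[
    [[0.35,0,2.25],[0,0,0]],
    [[0,0,2.25],[0,0,0]],
    [[0,0,2.25],[0,0,0]],
    [[0,0,2.25],[0,0,0]],
    [[0,0,2.25],[0,0,0]],
    [[0,0,2.25],[0,0,0]],
    [[0,0,2.25],[0,0,0]],
    [[0,0,1.25],[0,0,0]],
    [[0,0,1],[0,0,0]],
    [[0,0,0.3],[0,0,0]],
    [[0,0,0],[0,0,0]],
    [[0,0,0],[0,0,0]],
  ],
)

```text
clock: 2.75
position: [510.7, 397.1, 25.4]
ee_rot: [1.0, 0.0, 0.001, -0.001]
contact_force: [0.1, 0.7, -0.4]
gripper_width: 60.2
grasp_force: 0.0
```

Request:
drive_tool(
  deltas=[
    [[0,0,0],[0,0,0]],
    [[0,0,0],[0,0,0]],
    [[0,0,0],[0,0,0]],
    [[0,0,0],[0,0,0]],
    [[0,0,0],[0,0,0]],
    [[0,0,0],[0,0,0]],
  ],
  claw=2,
)

```text
clock: 3.35
position: [510.2, 396.5, 24.3]
ee_rot: [1.0, 0.0, -0.0, 0.0]
contact_force: [0.0, -0.9, -0.9]
gripper_width: 20.2
grasp_force: 0.0
```

```bash
python3 -c "
from h import *
g=shot('wrist','w2'); s=shot('scene','s2')
a=g['img'][100:400,160:480]; b=s['img'][150:300,360:520]
cv2.imwrite('pics/c4.png',np.hstack([cv2.resize(a,(400,375)),cv2.resize(b,(400,375))])[:,:,::-1])
print(proj(g,[510,396.5,20]))"
```

```text
[321.26419659 233.73901396]
```

View pics/c4.png

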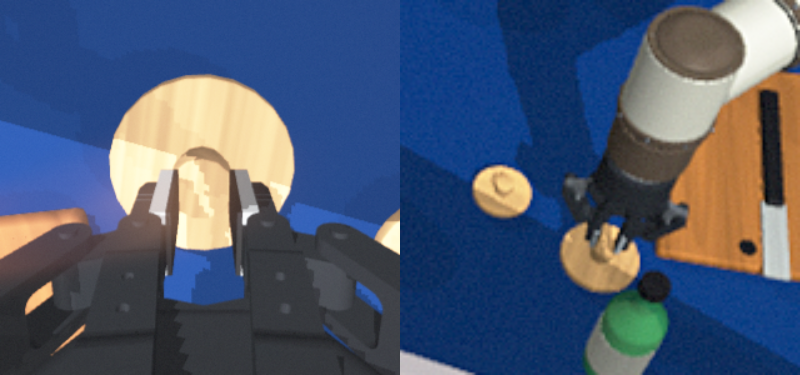

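The fingers flank the knob but feel nothing, so I close further.

Request:
drive_tool(
  deltas=[
    [[0,0,0],[0,0,0]],
    [[0,0,0],[0,0,0]],
    [[0,0,0],[0,0,0]],
    [[0,0,0],[0,0,0]],
    [[0,0,0],[0,0,0]],
    [[0,0,0],[0,0,0]],
  ],
  claw=0,
)

```text
clock: 4.05
position: [510.2, 396.5, 24.3]
ee_rot: [1.0, 0.0, 0.0, 0.0]
contact_force: [0.5, -0.5, -0.4]
gripper_width: -0.0
grasp_force: 0.0
```

```bash
python3 -c "
from h import *
g=shot('wrist','w3'); s=shot('scene','s3'); print(arm.read_state())
a=g['img'][100:400,160:480]; b=s['img'][200:290,400:496]
cv2.imwrite('pics/c5.png',np.hstack([cv2.resize(a,(400,375)),cv2.resize(b,(400,375),interpolation=cv2.INTER_CUBIC)])[:,:,::-1])
print(proj(g,[510,396.5,20]))"
```

```text
{'clock': 4.15, 'joints': array([ 9.10524302e-01,  5.89872009e-01, -1.48948996e-01,  3.39761652e-05,
       -8.31993990e-01,  6.60390254e-01]), 'joint_vel': array([ 0.00024677,  0.00058513, -0.00015332, -0.00027381, -0.00028417,
       -0.00223432]), 'joint_efforts': array([ 1.01059297e-03, -4.51461589e+01,  1.49934509e+01,  3.33120033e+00,
       -3.43086904e-04,  5.48774125e-06]), 'position': array([510.19500594, 396.45251256,  24.29542235]), 'ee_rot': array([9.99999997e-01, 7.05545732e-05, 4.19322939e-06, 1.50755240e-05]), 'contact_force': array([ 0.6908782 ,  0.04238442, -0.37513082]), 'wrist_torque': array([ 0.00013966, -0.0053487 , -0.01817362]), 'grasp_force': 0.0, 'gripper_width': -0.0212935712694565}
[321.27119171 233.79013583]
```

View pics/c5.png

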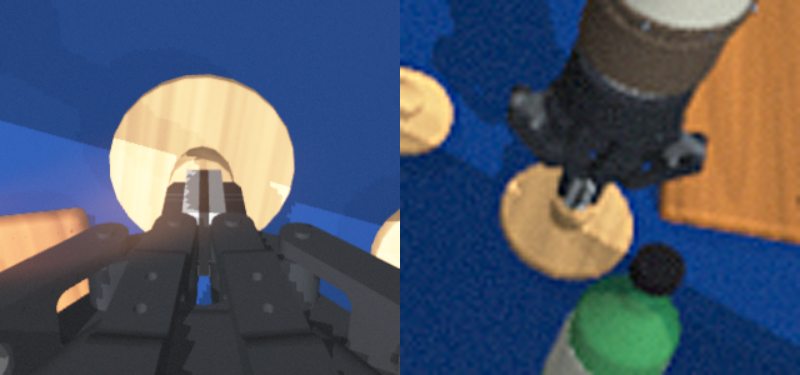

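```bash
python3 -c "
from h import *
np.set_printoptions(precision=1,suppress=True)
g=ld('w3'); s=ld('s3');print('e',g['e'])
for z in (20,24,30,34,42,45,50): print(z,'tipz',proj(g,[510.2,396.5,z]),'knob ray',onz(g,322.4,242,z),'flange',onz(g,321.6,229.6,z), 'scene tip',proj(s,[510.2,396.5,z]))
el,c=wood(g,(321,215),r=40,lo=(8,40,100)); print(el)
hsv=cv2.cvtColor(np.ascontiguousarray(g['img']),cv2.COLOR_RGB2HSV)
# lid outline topmost/left/right rows
m=cv2.inRange(hsv,(8,40,100),(25,200,255)); ys,xs=np.where(m[130:300,230:420]); print(ys.min()+130,ys.max()+130,xs.min()+230,xs.max()+230)
"
```

```text
e [579.5 395.7 189.9]
20 tipz [321.3 233.5] knob ray [504.8 395.8  20. ] flange [512.6 396.3  20. ] scene tip [439.9 252.1]
24 tipz [321.2 236.1] knob ray [506.6 395.8  24. ] flange [514.2 396.3  24. ] scene tip [440.3 251.4]
30 tipz [321.2 240.3] knob ray [509.2 395.8  30. ] flange [516.5 396.3  30. ] scene tip [440.7 250.3]
34 tipz [321.2 243.3] knob ray [511.  395.8  34. ] flange [518.1 396.3  34. ] scene tip [441.1 249.6]
42 tipz [321.1 249.7] knob ray [514.5 395.8  42. ] flange [521.3 396.2  42. ] scene tip [441.7 248.2]
45 tipz [321.1 252.2] knob ray [515.8 395.8  45. ] flange [522.5 396.2  45. ] scene tip [441.9 247.7]
50 tipz [321.  256.7] knob ray [518.  395.8  50. ] flange [524.4 396.2  50. ] scene tip [442.4 246.8]
((319.13763427734375, 233.44252014160156), (144.11753845214844, 153.01348876953125), 44.730072021484375)
160 296 230 394
```

With the fingers shut there is no contact, yet the tips appear in front of the knob. I probe downward gently to get the true height by touch.

Request:
drive_tool(
  deltas=[
    [[0,0,0.15],[0,0,0]],
    [[0,0,0.15],[0,0,0]],
    [[0,0,0],[0,0,0]],
  ],
)

```text
clock: 4.45
position: [510.0, 396.3, 20.9]
ee_rot: [1.0, 0.0, -0.0, 0.0]
contact_force: [0.5, 0.3, 0.0]
gripper_width: -0.5
grasp_force: 0.0
```

Request:
drive_tool(
  deltas=[
    [[0,0,-2.5],[0,0,0]],
    [[0,0,-2.5],[0,0,0]],
    [[0,0,0],[0,0,0]],
    [[0,0,0],[0,0,0]],
  ],
  claw=6,
)

```text
clock: 4.85
position: [510.2, 396.7, 71.8]
ee_rot: [1.0, -0.0, 0.0, -0.001]
contact_force: [-0.7, -0.5, -1.0]
gripper_width: 58.2
grasp_force: 0.0
```

```bash
python3 -c "
from h import *
np.set_printoptions(precision=1,suppress=True)
g=shot('wrist','w4'); print(arm.read_state()['position'],'e',g['e'])
print(proj(g,[510,396.5,20]),proj(g,[510,396.5,42]))
cv2.imwrite('pics/c6.png',cv2.resize(np.ascontiguousarray(g['img'][120:320,200:450,::-1]),None,fx=3,fy=3,interpolation=cv2.INTER_CUBIC))
"
```

```text
[509.7 396.1  70.8] e [579.4 395.7 237.5]
[321.9 209. ] [321.8 219.1]
```

View pics/c6.png

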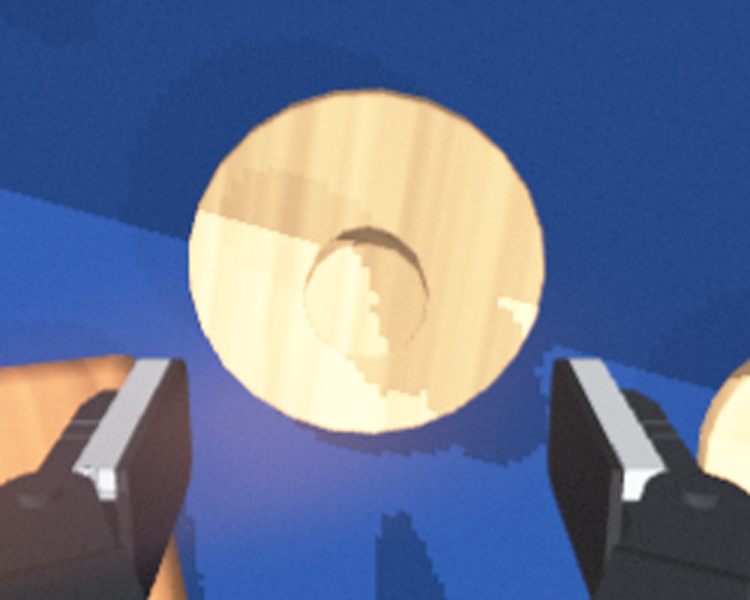

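The lid's flange is centred at (322,207) and the knob top at (322,219). The pad spacing suggests the tips sit about 20 mm above the reported TCP. I'll confirm by shutting the gripper and touching the knob.

Request:
drive_tool(
  deltas=[
    [[0,0,0],[0,0,0]],
    [[0,0,0],[0,0,0]],
    [[0,0,2],[0,0,0]],
    [[0,0,2],[0,0,0]],
    [[0,0,0.9],[0,0,0]],
    [[0,0,0],[0,0,0]],
    [[0,0,0.15],[0,0,0]],
    [[0,0,0.15],[0,0,0]],
    [[0,0,0.15],[0,0,0]],
    [[0,0,0],[0,0,0]],
  ],
  claw=0,
)

```text
clock: 5.9
position: [510.3, 396.6, 18.2]
ee_rot: [1.0, 0.0, 0.0, -0.0]
contact_force: [0.1, -0.6, -0.3]
gripper_width: -0.1
grasp_force: 0.0
```

Request:
drive_tool(
  deltas=[
    [[0,0,0.15],[0,0,0]],
    [[0,0,0.15],[0,0,0]],
    [[0,0,0],[0,0,0]],
  ],
)

```text
clock: 6.2
position: [510.3, 396.7, 18.1]
ee_rot: [1.0, 0.001, 0.001, -0.0]
contact_force: [-4.2, -1.7, 12.6]
gripper_width: -0.2
grasp_force: 6.5
```

The knob top is touched at TCP z = 18, so I'll grasp at TCP z ≈ 1.

Request:
drive_tool(
  deltas=[
    [[0,0,-2],[0,0,0]],
    [[0,0,-2],[0,0,0]],
    [[0,0,0],[0,0,0]],
    [[0,0,0],[0,0,0]],
    [[0,0,0],[0,0,0]],
    [[0,0,1.5],[0,0,0]],
    [[0,0,1.5],[0,0,0]],
    [[0,0,1.5],[0,0,0]],
    [[0,0,0.9],[0,0,0]],
    [[0,0,0],[0,0,0]],
    [[0,0,0],[0,0,0]],
  ],
  claw=5.5,
)

```text
clock: 7.3
position: [510.3, 396.6, 0.7]
ee_rot: [1.0, 0.0, 0.0, 0.0]
contact_force: [-0.2, -0.4, 0.4]
gripper_width: 55.2
grasp_force: 0.0
```

Request:
drive_tool(
  deltas=[
    [[0,0,0],[0,0,0]],
    [[0,0,0],[0,0,0]],
    [[0,0,0],[0,0,0]],
    [[0,0,0],[0,0,0]],
    [[0,0,0],[0,0,0]],
  ],
  claw=1,
)

```text
clock: 7.8
position: [510.7, 397.1, 2.0]
ee_rot: [1.0, 0.0, 0.001, -0.001]
contact_force: [0.1, -0.3, 5.5]
gripper_width: 25.6
grasp_force: 59.4
```

Request:
drive_tool(
  deltas=[
    [[0,0,-2],[0,0,0]],
    [[0,0,-4],[0,0,0]],
    [[0,0,-4.5],[0,0,0]],
    [[0,0,-4.5],[0,0,0]],
    [[0,0,-4.5],[0,0,0]],
    [[-0.5,4.15,0],[0,0,0]],
    [[-0.5,4.15,0],[0,0,0]],
    [[-0.5,4.15,0],[0,0,0]],
    [[-0.5,4.15,0],[0,0,0]],
    [[-0.5,4.15,0],[0,0,0]],
    [[-0.5,4.15,0],[0,0,0]],
    [[-0.5,4.15,0],[0,0,0]],
  ],
)

```text
clock: 9.0
position: [474.2, 104.2, 195.3]
ee_rot: [1.0, 0.0, -0.0, 0.0]
contact_force: [0.7, -0.0, -0.4]
gripper_width: 25.6
grasp_force: 59.2
```

Request:
drive_tool(
  deltas=[
    [[-0.5,4.15,0],[0,0,0]],
    [[-0.5,4.15,0],[0,0,0]],
    [[-0.5,4.15,0],[0,0,0]],
    [[-0.5,4.15,0],[0,0,0]],
    [[-0.5,4.15,0],[0,0,0]],
    [[-0.5,4.15,0],[0,0,0]],
    [[-0.5,4.15,0],[0,0,0]],
    [[-0.5,4.15,0],[0,0,0]],
    [[-0.5,4.15,0],[0,0,0]],
    [[0,0,0],[0,0,0]],
    [[0,0,0],[0,0,0]],
    [[0,0,0],[0,0,0]],
  ],
)

```text
clock: 10.2
position: [430.0, -266.9, 195.4]
ee_rot: [1.0, 0.0, -0.0, -0.0]
contact_force: [-0.6, 1.0, -0.1]
gripper_width: 25.7
grasp_force: 59.3
```

```bash
python3 -c "
from h import *
np.set_printoptions(precision=1,suppress=True)
g=shot('wrist','w5'); s=arm.read_state(); print(s['position'],s['gripper_width'],s['grasp_force'],'e',g['e'])
print(proj(g,[517.7,-267,83]))
"
```

```text
[ 430.2 -266.6  195.6] 25.581310908458832 59.31099593639374 e [ 499.4 -267.8  360.9]
[322.   87.3]
```

View pics/w5.png

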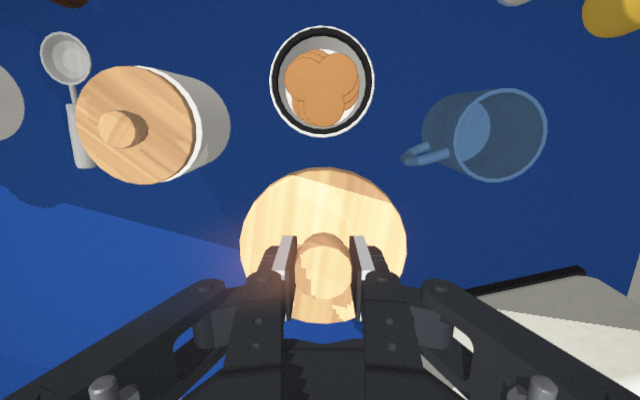

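The wrist view shows the lid held level at (323,246), the open canister's rim at (322,81), the tall canister at (140,125) and the mug at (500,135). I fit the circles next.

```bash
cat >> h.py <<'E'
def rim(g,box,tall=False):
    x0,x1,y0,y1=box; hsv=cv2.cvtColor(np.ascontiguousarray(g['img']),cv2.COLOR_RGB2HSV)
    m=255-cv2.inRange(hsv,(100,90,0),(130,255,255)); mm=np.zeros_like(m); mm[y0:y1,x0:x1]=m[y0:y1,x0:x1]
    cs,_=cv2.findContours(mm,cv2.RETR_EXTERNAL,cv2.CHAIN_APPROX_NONE)
    return cv2.fitEllipse(cv2.convexHull(max(cs,key=cv2.contourArea)))
E
python3 -c "
from h import *
np.set_printoptions(precision=1,suppress=True)
g=ld('w5'); t=ld('top0')
e=rim(g,(255,390,10,150)); print(e)
for z in (68,75,83): print(z,onz(g,*e[0],z))
hsv=cv2.cvtColor(g['img'],cv2.COLOR_RGB2HSV); d=cv2.inRange(hsv,(0,0,0),(180,255,60)); d[:, :255]=0; d[:,390:]=0; d[150:]=0
cs,_=cv2.findContours(d,cv2.RETR_EXTERNAL,cv2.CHAIN_APPROX_NONE); es=cv2.fitEllipse(cv2.convexHull(max(cs,key=cv2.contourArea))); print('seal',es,onz(g,*es[0],83))
hull=wood(g,(323,246),r=50,lo=(8,30,100))
m=cv2.inRange(hsv,(8,30,100),(28,200,255)); ys,xs=np.where(m[160:240,220:420]); pts=np.array([(x+220,y+160) for x,y in zip(xs,ys)],np.int32)
h=cv2.convexHull(pts); h=h[h[:,0,1]<235]; L=cv2.fitEllipse(h); print('lid',L, [onz(g,*L[0],z) for z in (206,213)])
"
```

```text
((321.46759033203125, 81.1387939453125), (105.9547119140625, 112.70001983642578), 179.5910186767578)
68 [ 523.8 -266.5   68. ]
75 [ 523.2 -266.5   75. ]
83 [ 522.5 -266.5   83. ]
seal ((321.47650146484375, 80.51778411865234), (98.92463684082031, 105.28631591796875), 179.33421325683594) [ 523.  -266.5   83. ]
lid ((322.8802795410156, 248.79693603515625), (164.22177124023438, 168.3202362060547), 98.68546295166016) [array([ 427.2, -267.8,  206. ]), array([ 430.5, -267.8,  213. ])]
```

Request:
drive_tool(
  deltas=[
    [[3,-0.13,0],[0,0,0]],
    [[3.2,0,0],[0,0,0]],
    [[3.2,0,0],[0,0,0]],
    [[0,0,3],[0,0,0]],
    [[0,0,3],[0,0,0]],
    [[0,0,3],[0,0,0]],
    [[0,0,1.5],[0,0,0]],
    [[0,0,0.5],[0,0,0]],
    [[0,0,0],[0,0,0]],
    [[0,0,0],[0,0,0]],
    [[0,0,0],[0,0,0]],
  ],
)

```text
clock: 11.35
position: [525.3, -266.2, 87.3]
ee_rot: [1.0, 0.0, 0.001, 0.0]
contact_force: [-0.0, 0.8, -0.2]
gripper_width: 25.4
grasp_force: 59.3
```

```bash
python3 -c "
from h import *
np.set_printoptions(precision=1,suppress=True)
g=shot('wrist','w6'); s=arm.read_state(); print(s['position'],s['contact_force'],'e',g['e'])
sc=shot('scene','s6'); a=sc['img'][140:230,190:270]
cv2.imwrite('pics/c7.png',np.hstack([cv2.resize(g['img'][120:320,220:420],(400,400),interpolation=cv2.INTER_CUBIC),cv2.resize(a,(356,400),interpolation=cv2.INTER_CUBIC)])[:,:,::-1])
"
```

```text
[ 525.1 -266.3   87.1] [-1.   1.  -1.1] e [ 594.1 -266.8  253.1]
```

View pics/c7.png

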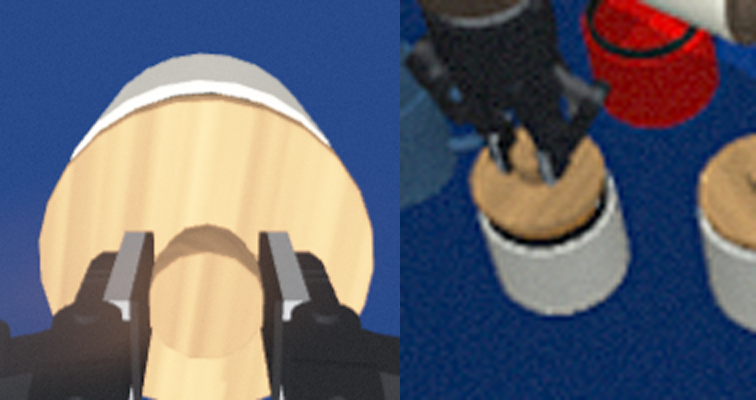

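The lid hangs over the canister. The rim's far edge is at pixel row 161 and the flange's far edge at row 167.5.

```bash
python3 -c "
from h import *
g=ld('w6')
for zr,zf in ((75,105),(70,99)): print('can x',onz(g,322.7,161,zr)[0]-46,'lid x',onz(g,322.7,167.5,zf)[0]-44)
# lateral: rim ends symmetrical crop 70..330 -> px
print((70+330)/4+220,(40+373)/4+220)
"
```

```text
can x 520.5759759080622 lid x 524.0875864089528
can x 519.8026175464348 lid x 523.0327802433948
320.0 323.25
```

Request:
drive_tool(
  deltas=[
    [[-0.25,-0.1,0],[0,0,0]],
    [[0,0,0.3],[0,0,0]],
    [[0,0,0.3],[0,0,0]],
    [[0,0,0.3],[0,0,0]],
    [[0,0,0.15],[0,0,0]],
    [[0,0,0.1],[0,0,0]],
    [[0,0,0],[0,0,0]],
    [[0,0,0],[0,0,0]],
  ],
)

```text
clock: 12.25
position: [521.6, -265.2, 74.9]
ee_rot: [1.0, 0.0, -0.0, 0.0]
contact_force: [-2.3, 1.7, 5.3]
gripper_width: 25.7
grasp_force: 59.7
```

Contact came at the predicted height, so I press it home while it is still gripped.

Request:
drive_tool(
  deltas=[
    [[0,0,0.2],[0,0,0]],
    [[0,0,0.2],[0,0,0]],
    [[0,0,0.2],[0,0,0]],
    [[0,0,0.1],[0,0,0]],
    [[0,0,0],[0,0,0]],
  ],
)

```text
clock: 12.75
position: [521.6, -265.3, 68.2]
ee_rot: [1.0, 0.0, -0.0, 0.0]
contact_force: [-2.9, 1.3, 7.3]
gripper_width: 25.5
grasp_force: 60.0
```

Request:
drive_tool(
  deltas=[
    [[0,0,0.1],[0,0,0]],
    [[0,0,0.1],[0,0,0]],
    [[0,0,0],[0,0,0]],
  ],
)

```text
clock: 13.05
position: [521.6, -265.3, 66.9]
ee_rot: [1.0, 0.0, -0.0, 0.0]
contact_force: [-4.3, 2.4, 10.2]
gripper_width: 25.6
grasp_force: 60.3
```

Request:
drive_tool(
  deltas=[
    [[0,0,0.1],[0,0,0]],
    [[0,0,0.1],[0,0,0]],
    [[0,0,0],[0,0,0]],
  ],
)

```text
clock: 13.35
position: [521.7, -265.3, 66.9]
ee_rot: [1.0, 0.001, 0.0, 0.001]
contact_force: [-7.4, 4.8, 19.7]
gripper_width: 25.7
grasp_force: 61.2
```

Request:
drive_tool(
  deltas=[
    [[0,0,-0.2],[0,0,0]],
    [[0,0,0],[0,0,0]],
    [[0,0,0],[0,0,0]],
    [[0,0,0],[0,0,0]],
    [[0,0,-2],[0,0,0]],
    [[0,0,-2],[0,0,0]],
    [[0,0,0],[0,0,0]],
    [[0,0,0],[0,0,0]],
  ],
  claw=5.5,
)

```text
clock: 14.15
position: [521.8, -265.1, 105.0]
ee_rot: [1.0, -0.0, 0.0, -0.0]
contact_force: [-0.9, 0.5, -0.7]
gripper_width: 54.7
grasp_force: 0.0
```

Request:
drive_tool(
  deltas=[
    [[0,0,0],[0,0,0]],
    [[0,0,0],[0,0,0]],
    [[0,0,0],[0,0,0]],
    [[0,0,0],[0,0,0]],
    [[0,0,1],[0,0,0]],
    [[0,0,1],[0,0,0]],
    [[0,0,0.2],[0,0,0]],
    [[0,0,0.2],[0,0,0]],
    [[0,0,0],[0,0,0]],
  ],
  claw=0,
)

```text
clock: 15.05
position: [521.6, -265.3, 83.1]
ee_rot: [1.0, 0.001, -0.0, 0.0]
contact_force: [-4.0, 2.7, 12.8]
gripper_width: 0.1
grasp_force: 6.3
```

Request:
drive_tool(
  deltas=[
    [[0,0,0.15],[0,0,0]],
    [[0,0,0],[0,0,0]],
  ],
)

```text
clock: 15.25
position: [521.7, -265.4, 83.1]
ee_rot: [1.0, 0.001, 0.0, 0.001]
contact_force: [-6.5, 4.3, 18.8]
gripper_width: 0.1
grasp_force: 9.6
```

Request:
drive_tool(
  deltas=[
    [[0,0,-3],[0,0,0]],
    [[-1.5,0,-4],[0,0,0]],
    [[-4,0,-4],[0,0,0]],
    [[-4,0,0],[0,0,0]],
    [[0,0,0],[0,0,0]],
    [[0,0,0],[0,0,0]],
    [[0,0,0],[0,0,0]],
  ],
)

```text
clock: 15.95
position: [431.9, -265.3, 184.5]
ee_rot: [1.0, 0.0, -0.0, -0.0]
contact_force: [-0.3, -0.3, 0.1]
gripper_width: 0.0
grasp_force: 0.0
```

```bash
python3 -c "
from h import *
np.set_printoptions(precision=1,suppress=True)
g=shot('wrist','w7'); s=arm.read_state(); print(s['position'],s['contact_force'],'e',g['e'])
p=proj(g,[522,-266,80]); print(p)
e,c=wood(g,p,r=60,lo=(8,30,100),hi=(28,200,255)); print('lid',e,onz(g,*e[0],85))
e2=rim(g,(int(e[0][0])-75,int(e[0][0])+75,0,190)); print('rim',e2,onz(g,*e2[0],75))
sc=shot('scene','s7')
cv2.imwrite('pics/c8.png',np.hstack([cv2.resize(g['img'],(640,400)),cv2.resize(sc['img'][160:240,190:222],(160,400),interpolation=cv2.INTER_CUBIC)])[:,:,::-1])
"
```

```text
[ 432.  -265.2  184.4] [ 0.2 -0.9 -0.6] e [ 501.3 -266.1  350.1]
[322.7  83.5]
lid ((322.8937683105469, 82.89873504638672), (108.3952865600586, 114.78721618652344), 178.68499755859375) [ 522.1 -266.2   85. ]
rim ((323.2129821777344, 82.39897155761719), (110.15020751953125, 117.18597412109375), 0.942564070224762) [ 523.2 -266.5   75. ]
```

View pics/c8.png

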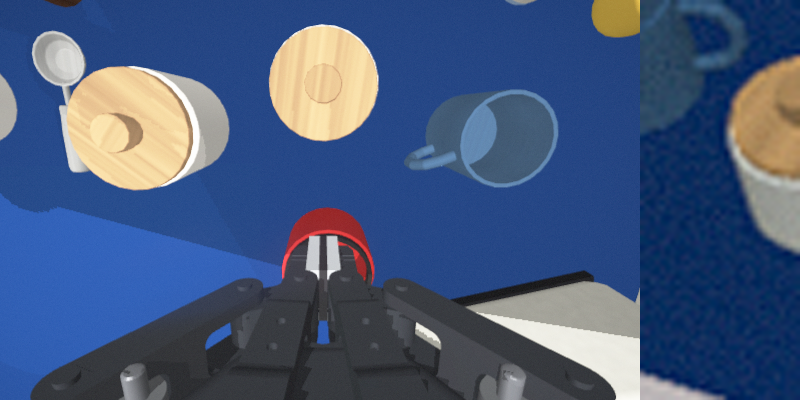

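The loose lid is centred and home: the lid is at (323,83) and concentric with the rim. The red look-alike sits close behind the open canister, at (328,250). Next I locate it and the tall canister precisely.

```bash
python3 -c "
from h import *
np.set_printoptions(precision=1,suppress=True)
t=shot('top','t8'); g=ld('w7'); s=ld('s7')
def red(g,near):
    hsv=cv2.cvtColor(np.ascontiguousarray(g['img']),cv2.COLOR_RGB2HSV); m=cv2.inRange(hsv,(0,150,60),(8,255,255))|cv2.inRange(hsv,(172,150,60),(180,255,255))
    cs,_=cv2.findContours(m,cv2.RETR_EXTERNAL,cv2.CHAIN_APPROX_NONE); c=max(cs,key=cv2.contourArea); return c[:,0]
t0=ld('top0'); c=red(t0,0); print(cv2.boundingRect(c),cv2.fitEllipse(cv2.convexHull(c)))
x,y,w,h=cv2.boundingRect(c)
print('red far edge x (rim z75)',onz(t0,x+w/2,y,75),'near',onz(t0,x+w/2,y+h,0),onz(t0,x+w/2,y+h,75),'L',onz(t0,x,y+h/2,75)[1],'R',onz(t0,x+w,y+h/2,75)[1])
for n,p in (('A',(510,105,93)),('B',(485,-115,107))):
    q=proj(t,p); e=wood(t,q)[0]; print(n,q,e,onz(t,*e[0],p[2]))
e,c=wood(g,(140,128),r=40,lo=(8,30,100),hi=(28,200,255)); print('B wrist',e,onz(g,*e[0],107),onz(g,117,132,129))
go(485,-116,184)
"
```

```text
(392, 248, 30, 28) ((406.7109069824219, 262.1928405761719), (27.8297176361084, 30.3557186126709), 116.22295379638672)
red far edge x (rim z75) [ 387.5 -262.9   75. ] near [ 300.  -277.1    0. ] [ 299.5 -261.9   75. ] L -214.7331902015546 R -310.1280718080807
A [293.3 206.2] ((292.89501953125, 206.35296630859375), (26.629465103149414, 27.158620834350586), 70.88445281982422) [509.4 106.2  93. ]
B [362.  215.1] ((351.07476806640625, 215.71273803710938), (7.734564304351807, 18.00631332397461), 4.20501184463501) [482.1 -80.3 107. ]
B wrist ((129.22813415527344, 127.5419921875), (115.0009536743164, 134.20855712890625), 129.771240234375) [ 488.4 -119.   107. ] [ 486.5 -123.3  129. ]
turn [-0.   0.1  0. ] then shift cm [  5.3 -14.9   0. ] at [ 432.1 -265.2  184.3] F [0.2 0.1 0.4] t 16.1
```

Red's front edge is at x ≈ 387, so there is plenty of room behind the open canister. I'll push with the fingers open 5 cm as a two-point cradle, tilted 15° so the body clears the knob.

Request:
drive_tool(
  deltas=[
    [[1.5,0,0],[0,0,0]],
    [[1.5,0.1,0],[0,0,0]],
    [[0,0,0],[0,7.5,0]],
    [[0,0,0],[0,7.5,0]],
    [[-0.85,0,3.2],[0,0,0]],
    [[-0.85,0,3.2],[0,0,0]],
    [[-0.85,0,3.2],[0,0,0]],
    [[-0.85,0,3.2],[0,0,0]],
    [[-0.85,0,3.2],[0,0,0]],
    [[0,0,0],[0,0,0]],
    [[0,0,0],[0,0,0]],
  ],
  claw=5,
)

```text
clock: 17.2
position: [462.9, -266.5, 19.4]
ee_rot: [0.992, 0.001, 0.13, 0.0]
contact_force: [0.8, -0.1, -0.5]
gripper_width: 49.8
grasp_force: 0.0
```

```bash
cat >> h.py <<'E'
def st():
    s=arm.read_state(); print(np.round(s['position'],1),R.from_quat(s['ee_rot']).as_euler('xyz',degrees=True).round(1),'F',np.round(s['contact_force'],1),'w',round(s['gripper_width'],1),'t',round(s['clock'],2))
E
python3 -c "
from h import *
st(); s=shot('scene','s9'); t=shot('top','t9')"
```

```text
[ 462.9 -266.5   19.4] [ 1.80e+02 -1.49e+01  1.00e-01] F [ 0.8 -0.1 -0.5] w 49.8 t 17.2
```

Request:
drive_tool(
  deltas=[
    [[1.16,0,0.31],[0,0,0]],
    [[1.16,0,0.31],[0,0,0]],
    [[1.16,0,0.31],[0,0,0]],
    [[1.16,0,0.31],[0,0,0]],
    [[1.16,0,0.31],[0,0,0]],
    [[1.16,0,0.31],[0,0,0]],
    [[1.16,0,0.31],[0,0,0]],
    [[1.16,0,0.31],[0,0,0]],
    [[1.16,0,0.31],[0,0,0]],
    [[1.16,0,0.31],[0,0,0]],
    [[0,0,0],[0,0,0]],
  ],
)

```text
clock: 18.4
position: [585.0, -266.4, 20.0]
ee_rot: [0.991, 0.001, 0.132, 0.001]
contact_force: [1.0, -0.7, -1.3]
gripper_width: 50.1
grasp_force: 0.0
```

```bash
python3 -c "
from h import *
np.set_printoptions(precision=1,suppress=True)
st(); s=shot('scene','s10'); w=shot('wrist','w10')
for x in (620,628,636): print(proj(s,[x,-267,85]),proj(w,[x,-267,85]))
p=proj(w,[628,-267,85])
try: e=wood(w,p,r=80,lo=(8,30,100),hi=(28,200,255))[0]; print(e,onz(w,*e[0],85))
except Exception as x: print(x)
e=wood(s,proj(s,[628,-267,85]),r=25,lo=(8,30,80),hi=(28,200,255))[0]; print('scene',e,onz(s,*e[0],85))
"
```

```text
[ 585.  -266.4   20. ] [179.9 -15.2   0.1] F [ 1.  -0.7 -1.3] w 50.1 t 18.4
[207.  207.9] [322.8 159.9]
[205.7 210.1] [322.8 137.6]
[204.4 212.3] [322.8 115.3]
((319.88427734375, 145.67767333984375), (237.89883422851562, 239.23397827148438), 3.462542772293091) [ 625.1 -266.    85. ]
scene ((206.74075317382812, 210.53883361816406), (26.162378311157227, 31.306612014770508), 71.33101654052734) [ 628.5 -263.5   85. ]
```

Request:
drive_tool(
  deltas=[
    [[0.8,0,0.21],[0,0,0]],
    [[0.8,0,0.21],[0,0,0]],
    [[0.8,0,0.21],[0,0,0]],
    [[0.2,0,0.05],[0,0,0]],
    [[0.2,0,0.05],[0,0,0]],
    [[0,0,0],[0,0,0]],
  ],
)

```text
clock: 19.1
position: [610.9, -266.1, 19.7]
ee_rot: [0.991, 0.0, 0.13, -0.0]
contact_force: [-0.8, 0.2, -1.1]
gripper_width: 49.9
grasp_force: 0.7
```

Request:
drive_tool(
  deltas=[
    [[0.2,0,0.05],[0,0,0]],
    [[0.1,0,0.03],[0,0,0]],
    [[0,0,0],[0,0,0]],
  ],
)

```text
clock: 19.4
position: [614.0, -266.1, 19.8]
ee_rot: [0.991, 0.0, 0.131, -0.0]
contact_force: [-1.8, 0.7, -1.1]
gripper_width: 50.0
grasp_force: 0.8
```

Request:
drive_tool(
  deltas=[
    [[0.2,0,0.05],[0,0,0]],
    [[0.1,0,0.03],[0,0,0]],
    [[0,0,0],[0,0,0]],
  ],
)

```text
clock: 19.7
position: [617.3, -266.2, 19.9]
ee_rot: [0.991, 0.0, 0.131, 0.0]
contact_force: [-1.3, -0.9, -0.7]
gripper_width: 49.7
grasp_force: 0.8
```

Request:
drive_tool(
  deltas=[
    [[0.15,0,0.04],[0,0,0]],
    [[0.1,0,0.03],[0,0,0]],
    [[0,0,0],[0,0,0]],
  ],
)

```text
clock: 20.0
position: [618.1, -266.1, 19.6]
ee_rot: [0.992, -0.0, 0.129, -0.0]
contact_force: [-6.1, -0.3, 1.8]
gripper_width: 49.9
grasp_force: 2.8
```

Request:
drive_tool(
  deltas=[
    [[0.15,0,0.04],[0,0,0]],
    [[0,0,0],[0,0,0]],
  ],
)

```text
clock: 20.2
position: [618.3, -266.1, 19.5]
ee_rot: [0.992, -0.0, 0.128, -0.001]
contact_force: [-9.4, -0.5, 3.0]
gripper_width: 50.3
grasp_force: 4.4
```

Request:
drive_tool(
  deltas=[
    [[-1,0,-0.27],[0,0,0]],
    [[-2,0,-0.54],[0,0,0]],
    [[-3,0,-0.8],[0,0,0]],
    [[0,0,-4],[0,-7.5,0]],
    [[0,0,-4],[0,-7.5,0]],
    [[-1,0,-4.5],[0,0,0]],
    [[-2,-2,-4.5],[0,0,0]],
    [[-2,-4,0],[0,0,0]],
    [[-2,-4,0],[0,0,0]],
    [[0,0,0],[0,0,0]],
    [[0,0,0],[0,0,0]],
  ],
  claw=0,
)

```text
clock: 21.3
position: [475.5, -166.7, 179.6]
ee_rot: [1.0, 0.002, 0.012, -0.0]
contact_force: [1.0, -0.3, 0.6]
gripper_width: -0.1
grasp_force: 0.0
```

```bash
python3 -c "
from h import *
np.set_printoptions(precision=1,suppress=True)
st(); s=shot('scene','s11'); t=shot('top','t11'); w=shot('wrist','w11')
e=wood(s,proj(s,[657,-267,85]),r=25,lo=(8,30,80),hi=(28,200,255))[0]; print('open scene',e,onz(s,*e[0],85))
for z,q in ((107,[486,-117,107]),):
  for n,g in (('s',s),('t',t),('w',w)):
    try: e=wood(g,proj(g,q),r=40,lo=(8,30,100),hi=(28,200,255))[0]; print('B',n,e,onz(g,*e[0],z))
    except Exception as x: print(n,'none')
go(487,-118,170)
"
```

```text
[ 475.5 -166.7  179.6] [-179.9   -1.4    0.2] F [ 1.  -0.3  0.6] w -0.1 t 21.3
open scene ((201.43463134765625, 219.37057495117188), (26.46825408935547, 32.088932037353516), 69.55810546875) [ 660.5 -264.1   85. ]
B s ((272.8029479980469, 182.8072967529297), (26.721912384033203, 32.19963073730469), 83.75022888183594) [ 490.6 -113.6  107. ]
B t ((361.206298828125, 220.69866943359375), (17.992525100708008, 30.2466983795166), 92.27841186523438) [ 467.1 -112.6  107. ]
B w ((256.6780700683594, 186.51235961914062), (113.37751770019531, 119.12158966064453), 120.31889343261719) [ 488.8 -116.7  107. ]
turn [-0.1 -1.2  0. ] then shift cm [ 1.2 -5.   0.8] at [ 475.3 -167.9  178.4] F [-0.1 -0.1  0.3] t 21.45
```

Request:
drive_tool(
  deltas=[
    [[1.2,-2.6,0],[0,-1.2,0]],
    [[0,-2.55,0],[0,0,0]],
    [[0,0,2],[0,0,0]],
    [[0,0,2.5],[0,0,0]],
    [[0,0,2],[0,0,0]],
    [[0,0,0.4],[0,0,0]],
    [[0,0,0.3],[0,0,0]],
    [[0,0,0.2],[0,0,0]],
    [[0,0,0],[0,0,0]],
  ],
)

```text
clock: 22.35
position: [486.6, -115.9, 105.0]
ee_rot: [1.0, 0.0, -0.0, -0.001]
contact_force: [-0.5, -0.3, 0.5]
gripper_width: -0.3
grasp_force: 0.0
```

Request:
drive_tool(
  deltas=[
    [[0,0,0.2],[0,0,0]],
    [[0,0,0.2],[0,0,0]],
    [[0,0,0.1],[0,0,0]],
    [[0,0,0],[0,0,0]],
  ],
)

```text
clock: 22.75
position: [486.9, -115.8, 101.3]
ee_rot: [1.0, 0.001, 0.0, -0.0]
contact_force: [-1.6, 0.5, 6.9]
gripper_width: 0.2
grasp_force: 3.3
```

Request:
drive_tool(
  deltas=[
    [[0,0,0.15],[0,0,0]],
    [[0,0,0.15],[0,0,0]],
    [[0,0,0.15],[0,0,0]],
    [[0,0,0],[0,0,0]],
  ],
)

```text
clock: 23.15
position: [486.9, -115.9, 98.0]
ee_rot: [1.0, 0.001, 0.0, -0.0]
contact_force: [-4.6, 1.5, 14.3]
gripper_width: 0.3
grasp_force: 7.0
```

Request:
drive_tool(
  deltas=[
    [[0,0,0.15],[0,0,0]],
    [[0,0,0.1],[0,0,0]],
    [[0,0,0],[0,0,0]],
  ],
)

```text
clock: 23.45
position: [487.1, -116.0, 97.8]
ee_rot: [1.0, 0.002, 0.001, 0.0]
contact_force: [-9.2, 4.2, 28.4]
gripper_width: -0.3
grasp_force: 13.8
```

Request:
drive_tool(
  deltas=[
    [[0,0,-2.5],[0,0,0]],
    [[0,0,-4],[0,0,0]],
    [[-3,0,0],[0,0,0]],
    [[-3.5,0,0],[0,0,0]],
    [[0,0,0],[0,7.5,0]],
    [[0,0,0],[0,7.5,0]],
    [[-0.8,0,2.95],[0,0,0]],
    [[-0.8,0,2.95],[0,0,0]],
    [[-0.8,0,2.95],[0,0,0]],
    [[-0.8,0,2.95],[0,0,0]],
    [[0,0,0],[0,0,0]],
    [[0,0,0],[0,0,0]],
  ],
  claw=5,
)

```text
clock: 24.65
position: [420.7, -115.7, 35.7]
ee_rot: [0.992, 0.001, 0.129, -0.001]
contact_force: [0.7, 0.2, 0.1]
gripper_width: 50.0
grasp_force: 0.0
```

```bash
python3 -c "
from h import *
np.set_printoptions(precision=1,suppress=True)
st(); s=shot('scene','s12')
for q in ([657,-267,85],[487,-116,100],[510,105,93]): e=wood(s,proj(s,q),r=25,lo=(8,30,80),hi=(28,200,255))[0]; print('scene',e,onz(s,*e[0],q[2]))
"
```

```text
[ 420.7 -115.7   35.7] [-179.9  -14.9    0.1] F [0.7 0.2 0.1] w 50.0 t 24.65
scene ((201.45823669433594, 219.38388061523438), (26.48434829711914, 32.15514373779297), 69.83850860595703) [ 660.5 -264.    85. ]
scene ((272.8930358886719, 184.07965087890625), (26.47291374206543, 32.14097595214844), 82.47931671142578) [ 490.  -114.1  100. ]
scene ((342.2409362792969, 212.02029418945312), (27.150604248046875, 31.031539916992188), 94.11715698242188) [515.4 106.   93. ]
```

Request:
drive_tool(
  deltas=[
    [[1.26,0,0.337],[0,0,0]],
    [[1.26,0,0.337],[0,0,0]],
    [[1.26,0,0.337],[0,0,0]],
    [[1.26,0,0.337],[0,0,0]],
    [[1.26,0,0.337],[0,0,0]],
    [[1.26,0,0.337],[0,0,0]],
    [[1.26,0,0.337],[0,0,0]],
    [[1.26,0,0.337],[0,0,0]],
    [[1.26,0,0.337],[0,0,0]],
    [[1.26,0,0.337],[0,0,0]],
    [[1.26,0,0.337],[0,0,0]],
    [[1.26,0,0.337],[0,0,0]],
  ],
)

```text
clock: 25.9
position: [575.9, -115.6, 36.9]
ee_rot: [0.992, -0.0, 0.129, -0.001]
contact_force: [-4.2, 0.1, 2.7]
gripper_width: 50.1
grasp_force: 2.8
```

Request:
drive_tool(
  deltas=[
    [[0.8,0,0.21],[0,0,0]],
    [[0.8,0,0.21],[0,0,0]],
    [[0.8,0,0.21],[0,0,0]],
    [[0.2,0,0.05],[0,0,0]],
    [[0,0,0],[0,0,0]],
  ],
)

```text
clock: 26.4
position: [604.1, -115.4, 36.3]
ee_rot: [0.991, 0.0, 0.13, -0.001]
contact_force: [-4.2, -0.3, 3.5]
gripper_width: 49.8
grasp_force: 2.4
```

```bash
python3 -c "
from h import *
np.set_printoptions(precision=1,suppress=True)
st(); s=shot('scene','s13'); w=shot('wrist','w13')
for q in ([650,-116,100],): e=wood(s,proj(s,q),r=25,lo=(8,30,80),hi=(28,200,255))[0]; print('scene',e,onz(s,*e[0],q[2]))
e=wood(w,proj(w,q),r=80,lo=(8,30,100),hi=(28,200,255))[0]; print(e,onz(w,*e[0],100))
"
```

```text
[ 604.1 -115.4   36.3] [-179.9  -15.     0. ] F [-4.2 -0.3  3.5] w 49.8 t 26.4
scene ((250.73858642578125, 228.50257873535156), (30.027145385742188, 34.41248321533203), 75.68498992919922) [ 652.  -114.5  100. ]
((322.7420349121094, 137.32696533203125), (251.41380310058594, 253.14166259765625), 10.720067024230957) [ 648.6 -116.3  100. ]
```

Request:
drive_tool(
  deltas=[
    [[0.25,0,0.07],[0,0,0]],
    [[0.25,0,0.07],[0,0,0]],
    [[0.2,0,0.05],[0,0,0]],
    [[0,0,0],[0,0,0]],
  ],
)

```text
clock: 26.9
position: [610.2, -115.5, 35.1]
ee_rot: [0.992, 0.0, 0.129, -0.001]
contact_force: [-5.3, 0.9, 2.9]
gripper_width: 50.4
grasp_force: 3.2
```

Request:
drive_tool(
  deltas=[
    [[0.15,0,0.04],[0,0,0]],
    [[0.1,0,0.03],[0,0,0]],
    [[0,0,0],[0,0,0]],
  ],
)

```text
clock: 27.2
position: [612.5, -115.5, 35.0]
ee_rot: [0.992, 0.0, 0.128, -0.001]
contact_force: [-6.4, 0.2, 3.3]
gripper_width: 49.7
grasp_force: 3.5
```

Request:
drive_tool(
  deltas=[
    [[0.15,0,0.04],[0,0,0]],
    [[0,0,0],[0,0,0]],
  ],
)

```text
clock: 27.4
position: [614.1, -115.5, 35.0]
ee_rot: [0.992, 0.0, 0.129, -0.001]
contact_force: [-4.7, 1.1, 3.8]
gripper_width: 50.3
grasp_force: 3.4
```

Request:
drive_tool(
  deltas=[
    [[0.15,0,0.04],[0,0,0]],
    [[0,0,0],[0,0,0]],
  ],
)

```text
clock: 27.6
position: [614.9, -115.6, 34.9]
ee_rot: [0.992, 0.0, 0.128, -0.001]
contact_force: [-8.0, -0.0, 6.2]
gripper_width: 49.8
grasp_force: 4.4
```

Request:
drive_tool(
  deltas=[
    [[0.1,0,0.03],[0,0,0]],
    [[0,0,0],[0,0,0]],
  ],
)

```text
clock: 27.8
position: [615.0, -115.6, 34.5]
ee_rot: [0.992, 0.0, 0.127, -0.001]
contact_force: [-9.0, 0.9, 7.6]
gripper_width: 49.9
grasp_force: 5.4
```

Request:
drive_tool(
  deltas=[
    [[-1,0,-0.27],[0,0,0]],
    [[-3,0,-0.8],[0,0,0]],
    [[-3,0,-0.8],[0,0,0]],
    [[0,0,-4],[0,-7.5,0]],
    [[0,0,-4],[0,-7.5,0]],
    [[-1,0,-4.5],[0,0,0]],
    [[-1,0,-4],[0,0,0]],
    [[-1,-4.4,0],[0,0,0]],
    [[-1,-4.4,0],[0,0,0]],
    [[-1,-4.4,0],[0,0,0]],
    [[-1,-4.4,0],[0,0,0]],
    [[-1,-4.4,0],[0,0,0]],
  ],
  claw=0,
)

```text
clock: 29.0
position: [459.5, 105.9, 173.7]
ee_rot: [0.999, -0.0, 0.032, -0.0]
contact_force: [1.5, -0.9, 0.1]
gripper_width: 0.2
grasp_force: 0.0
```

Request:
drive_tool(
  deltas=[
    [[0,0,0],[0,0,0]],
    [[0,0,0],[0,0,0]],
    [[0,0,0],[0,0,0]],
  ],
)

```text
clock: 29.3
position: [459.5, 103.4, 173.1]
ee_rot: [1.0, -0.001, 0.03, 0.001]
contact_force: [0.0, 0.1, 0.5]
gripper_width: 0.2
grasp_force: 0.0
```

```bash
python3 -c "
from h import *
np.set_printoptions(precision=1,suppress=True)
st(); s=shot('scene','s14'); w=shot('wrist','w14')
for q in ([657,-267,85],[657,-116,100],[511,105,91]):
  e=wood(s,proj(s,q),r=25,lo=(8,30,80),hi=(28,200,255))[0]; print('scene',e,onz(s,*e[0],q[2]))
e=wood(w,proj(w,q),r=60,lo=(8,30,100),hi=(28,200,255))[0]; print(e,onz(w,*e[0],q[2])); p=onz(w,*e[0],q[2]); go(p[0],p[1],110)
"
```

```text
[459.5 103.4 173.1] [179.9  -3.5  -0.1] F [0.  0.1 0.5] w 0.2 t 29.3
scene ((201.4283447265625, 219.3404083251953), (26.57093620300293, 32.139930725097656), 70.43022918701172) [ 660.4 -264.1   85. ]
scene ((249.24757385253906, 231.7018280029297), (30.18023681640625, 34.78715133666992), 74.92982482910156) [ 662.7 -114.3  100. ]
scene ((342.2230224609375, 212.00439453125), (27.16083526611328, 30.944334030151367), 93.87316131591797) [514.1 105.7  91. ]
((318.0700988769531, 137.44154357910156), (109.98991394042969, 112.24610900878906), 175.31317138671875) [513.  105.6  91. ]
turn [ 0.1 -3.5 -0.1] then shift cm [ 5.3 -0.3  6.3] at [459.5 102.7 173. ] F [-0.7 -0.9 -0.8] t 29.4
```

Request:
drive_tool(
  deltas=[
    [[2.6,-0.15,0],[0,-3.5,0]],
    [[2.7,-0.15,0],[0,0,0]],
    [[0,0,2.5],[0,0,0]],
    [[0,0,2.5],[0,0,0]],
    [[0,0,2],[0,0,0]],
    [[0,0,0.8],[0,0,0]],
    [[0,0,0.3],[0,0,0]],
    [[0,0,0.2],[0,0,0]],
    [[0,0,0.2],[0,0,0]],
    [[0,0,0],[0,0,0]],
  ],
)

```text
clock: 30.4
position: [512.9, 106.5, 90.8]
ee_rot: [1.0, -0.0, 0.001, 0.001]
contact_force: [0.1, -1.7, 2.5]
gripper_width: 0.2
grasp_force: 1.1
```

Request:
drive_tool(
  deltas=[
    [[0,0,0.15],[0,0,0]],
    [[0,0,0.15],[0,0,0]],
    [[0,0,0.15],[0,0,0]],
    [[0,0,0],[0,0,0]],
  ],
)

```text
clock: 30.8
position: [512.9, 106.6, 86.9]
ee_rot: [1.0, 0.0, 0.001, 0.001]
contact_force: [-2.4, -1.3, 6.7]
gripper_width: -0.0
grasp_force: 3.4
```

Request:
drive_tool(
  deltas=[
    [[0,0,0.15],[0,0,0]],
    [[0,0,0.15],[0,0,0]],
    [[0,0,0.15],[0,0,0]],
    [[0,0,0],[0,0,0]],
  ],
)

```text
clock: 31.2
position: [513.0, 106.5, 83.0]
ee_rot: [1.0, 0.0, 0.001, 0.001]
contact_force: [-2.8, -2.6, 10.5]
gripper_width: -0.4
grasp_force: 5.1
```

Request:
drive_tool(
  deltas=[
    [[0,0,0.15],[0,0,0]],
    [[0,0,0.1],[0,0,0]],
    [[0,0,0],[0,0,0]],
  ],
)

```text
clock: 31.5
position: [513.2, 106.6, 82.9]
ee_rot: [1.0, 0.001, 0.001, 0.001]
contact_force: [-7.7, -1.1, 23.9]
gripper_width: -0.0
grasp_force: 11.9
```

Request:
drive_tool(
  deltas=[
    [[0,0,-3],[0,0,0]],
    [[0,0.05,-4.5],[0,0,0]],
    [[-3,0,0],[0,0,0]],
    [[-3.3,0,0],[0,0,0]],
    [[0,0,0],[0,7.5,0]],
    [[0,0,0],[0,7.5,0]],
    [[-0.87,0,3.26],[0,0,0]],
    [[-0.87,0,3.26],[0,0,0]],
    [[-0.87,0,3.26],[0,0,0]],
    [[-0.87,0,3.26],[0,0,0]],
    [[0,0,0],[0,0,0]],
    [[0,0,0],[0,0,0]],
  ],
  claw=5,
)

```text
clock: 32.7
position: [455.2, 100.9, 52.8]
ee_rot: [0.991, -0.004, 0.136, 0.01]
contact_force: [0.5, 0.5, -0.2]
gripper_width: 49.9
grasp_force: 0.0
```

```bash
python3 -c "
from h import *
np.set_printoptions(precision=1,suppress=True)
st(); s=shot('scene','s15')
for q in ([657,-267,85],[657,-116,100],[511,105,85]):
  e=wood(s,proj(s,q),r=25,lo=(8,30,80),hi=(28,200,255))[0]; print('scene',e,onz(s,*e[0],q[2]))
"
```

```text
[455.2 100.9  52.8] [178.9 -15.6  -0.3] F [ 0.5  0.5 -0.2] w 49.9 t 32.7
scene ((201.44354248046875, 219.3914031982422), (26.467754364013672, 32.199012756347656), 69.65800476074219) [ 660.5 -264.    85. ]
scene ((249.25022888183594, 231.6536102294922), (30.000356674194336, 34.91041564941406), 74.86181640625) [ 662.6 -114.3  100. ]
scene ((342.1805419921875, 213.57058715820312), (27.186689376831055, 30.87300682067871), 96.87141418457031) [515.3 106.2  85. ]
```

```bash
python3 -c "
from h import *
st(); s=arm.read_state(); print(s['joints'].round(3), s['joint_vel'].round(3))
Rt=R.from_quat(s['ee_rot']); goal=R.from_euler('y',-15,degrees=True)*R.from_matrix(np.diag([1,-1,-1.]))
print((Rt.inv()*goal).as_rotvec(degrees=True), goal.as_matrix()[:,2], goal.as_matrix().T@(np.array([452,105.6,20])-s['position'])/10)"
```

```text
[455.7 101.7  53.4] [178.9 -15.7  -0.2] F [0.2 0.3 0.5] w 50.0 t 32.75
[ 0.55   0.191 -1.024  0.89  -0.206  0.152] [ 0.011 -0.008  0.011  0.014  0.005 -0.012]
[ 1.14078514 -0.71395589 -0.23834308] [ 0.25881905  0.         -0.96592583] [-1.21805362 -0.39031709  3.12897868]
```

The wrist is near its joint limit with this tilt, so I back out and use less tilt.

Request:
drive_tool(
  deltas=[
    [[0.5,0,-2],[0,0,0]],
    [[0.5,0,-2],[0,-3,0]],
    [[0,0,-2],[0,-4,0]],
    [[0,0,-2],[0,-4,0]],
    [[0,0,0],[0,-4,0]],
    [[0,0,0],[0,0,0]],
    [[0,0,0],[0,0,0]],
    [[0,0,0],[0,0,0]],
  ],
)

```text
clock: 33.55
position: [450.3, 98.3, 123.7]
ee_rot: [1.0, -0.006, 0.02, 0.015]
contact_force: [-0.9, -0.2, -0.4]
gripper_width: 50.3
grasp_force: 0.0
```

```bash
python3 -c "
from h import *
st(); s=arm.read_state(); print(s['joints'].round(3)); go(450,105.6,110)
s=shot('scene','s16')
for q in ([657,-116,100],[511,105,85]):
  e=wood(s,proj(s,q),r=25,lo=(8,30,80),hi=(28,200,255))[0]; print('scene',onz(s,*e[0],q[2]))
"
```

```text
[450.3  98.3 123.7] [178.3  -2.3  -0.7] F [-0.9 -0.2 -0.4] w 50.3 t 33.55
[ 0.604  0.176 -0.548  0.065 -0.833  0.911]
turn [ 1.76 -2.26 -0.73] then shift cm [-0.03 -0.73  1.37] at [450.3  98.3 123.7] F [-0.9 -0.2 -0.4] t 33.55
scene [ 662.7887542  -114.53078977  100.        ]
scene [515.4154055  105.84988977  85.        ]
```

Request:
drive_tool(
  deltas=[
    [[0,-0.7,0],[1.76,2.7,-0.7]],
    [[0,0,0],[0,0,0]],
    [[-0.2,0,2.33],[0,0,0]],
    [[-0.2,0,2.33],[0,0,0]],
    [[-0.2,0,2.33],[0,0,0]],
    [[-0.2,0,2.33],[0,0,0]],
    [[0,0,0],[0,0,0]],
    [[0,0,0],[0,0,0]],
  ],
  claw=3,
)

```text
clock: 34.4
position: [451.8, 105.1, 30.4]
ee_rot: [0.999, 0.0, 0.043, 0.001]
contact_force: [0.3, 0.6, 0.0]
gripper_width: 29.7
grasp_force: 0.0
```

```bash
python3 -c "
from h import *
st(); s=arm.read_state(); print(s['joints'].round(3))"
```

```text
[451.8 105.1  30.4] [ 1.799e+02 -5.000e+00  1.000e-01] F [0.3 0.6 0. ] w 29.7 t 34.4
[ 0.616  0.304 -0.709  0.109 -0.491  0.861]
```

Request:
drive_tool(
  deltas=[
    [[1.25,0,0.11],[0,0,0]],
    [[1.25,0,0.11],[0,0,0]],
    [[1.25,0,0.11],[0,0,0]],
    [[1.25,0,0.11],[0,0,0]],
    [[1.25,0,0.11],[0,0,0]],
    [[1.25,0,0.11],[0,0,0]],
    [[1.25,0,0.11],[0,0,0]],
    [[1.25,0,0.11],[0,0,0]],
    [[1.25,0,0.11],[0,0,0]],
    [[1.25,0,0.11],[0,0,0]],
    [[0.6,0,0.05],[0,0,0]],
    [[0,0,0],[0,0,0]],
  ],
)

```text
clock: 35.6
position: [583.9, 105.3, 31.2]
ee_rot: [0.999, -0.0, 0.044, 0.0]
contact_force: [-0.3, -0.2, 0.4]
gripper_width: 29.8
grasp_force: 0.3
```

```bash
python3 -c "
from h import *
np.set_printoptions(precision=1,suppress=True)
st(); s=shot('scene','s17'); w=shot('wrist','w17'); q=[640,105,85]
e=wood(s,proj(s,q),r=25,lo=(8,30,80),hi=(28,200,255))[0]; print('scene',onz(s,*e[0],q[2]))
try: e=wood(w,proj(w,q),r=80,lo=(8,30,100),hi=(28,200,255))[0]; print(e,onz(w,*e[0],85))
except Exception as x: print(x)
"
```

```text
[583.9 105.3  31.2] [180.   -5.1  -0. ] F [-0.3 -0.2  0.4] w 29.8 t 35.6
scene [639.5 104.6  85. ]
((323.7438049316406, 136.14683532714844), (231.74105834960938, 236.03140258789062), 1.9770526885986328) [639.3 104.3  85. ]
```

Request:
drive_tool(
  deltas=[
    [[0.7,0,0.06],[0,0,0]],
    [[0.7,0,0.06],[0,0,0]],
    [[0.6,0,0.05],[0,0,0]],
    [[0.2,0,0.02],[0,0,0]],
    [[0,0,0],[0,0,0]],
  ],
)

```text
clock: 36.2
position: [604.7, 105.1, 30.7]
ee_rot: [0.999, 0.0, 0.043, 0.001]
contact_force: [-4.5, -0.9, 3.5]
gripper_width: 29.8
grasp_force: 2.6
```

Request:
drive_tool(
  deltas=[
    [[0.2,0,0.02],[0,0,0]],
    [[0.1,0,0.01],[0,0,0]],
    [[0,0,0],[0,0,0]],
  ],
)

```text
clock: 36.5
position: [607.4, 105.1, 30.5]
ee_rot: [0.999, 0.0, 0.043, 0.001]
contact_force: [-4.3, -0.8, 3.7]
gripper_width: 30.2
grasp_force: 3.0
```

Request:
drive_tool(
  deltas=[
    [[0.15,0,0.01],[0,0,0]],
    [[0.1,0,0.01],[0,0,0]],
    [[0,0,0],[0,0,0]],
  ],
)

```text
clock: 36.8
position: [609.9, 105.1, 30.6]
ee_rot: [0.999, 0.0, 0.043, 0.001]
contact_force: [-6.0, -0.1, 3.3]
gripper_width: 29.9
grasp_force: 3.0
```

Request:
drive_tool(
  deltas=[
    [[0.15,0,0.01],[0,0,0]],
    [[0,0,0],[0,0,0]],
  ],
)

```text
clock: 37.0
position: [611.5, 105.1, 30.6]
ee_rot: [0.999, 0.0, 0.043, 0.001]
contact_force: [-5.5, -1.1, 3.6]
gripper_width: 29.9
grasp_force: 2.9
```

Request:
drive_tool(
  deltas=[
    [[0.15,0,0.01],[0,0,0]],
    [[0,0,0],[0,0,0]],
  ],
)

```text
clock: 37.2
position: [613.0, 105.1, 30.6]
ee_rot: [0.999, 0.0, 0.043, 0.001]
contact_force: [-5.9, -0.4, 3.0]
gripper_width: 30.1
grasp_force: 2.8
```

Request:
drive_tool(
  deltas=[
    [[0.15,0,0.01],[0,0,0]],
    [[0,0,0],[0,0,0]],
  ],
)

```text
clock: 37.4
position: [614.5, 105.1, 30.6]
ee_rot: [0.999, 0.0, 0.043, 0.001]
contact_force: [-5.1, -0.2, 3.6]
gripper_width: 30.2
grasp_force: 2.8
```

Request:
drive_tool(
  deltas=[
    [[0.15,0,0.01],[0,0,0]],
    [[0,0,0],[0,0,0]],
  ],
)

```text
clock: 37.6
position: [614.7, 105.0, 30.5]
ee_rot: [0.999, 0.0, 0.042, 0.001]
contact_force: [-8.7, 0.8, 5.7]
gripper_width: 29.8
grasp_force: 4.7
```

Request:
drive_tool(
  deltas=[
    [[0.15,0,0.01],[0,0,0]],
    [[0,0,0],[0,0,0]],
  ],
)

```text
clock: 37.8
position: [614.7, 104.9, 30.4]
ee_rot: [0.999, 0.0, 0.04, 0.001]
contact_force: [-12.0, 1.5, 7.9]
gripper_width: 29.9
grasp_force: 6.7
```

```bash
python3 -c "
from h import *
np.set_printoptions(precision=1,suppress=True)
st(); s=shot('scene','s18'); w=shot('wrist','w18'); q=[664,105,85]
e=wood(s,proj(s,q),r=25,lo=(8,30,80),hi=(28,200,255))[0]; print('scene',e,onz(s,*e[0],q[2]))
e=wood(w,proj(w,q),r=80,lo=(8,30,100),hi=(28,200,255))[0]; print(e,onz(w,*e[0],85))
"
```

```text
[614.7 104.9  30.4] [179.9  -4.6   0. ] F [-12.    1.5   7.9] w 29.9 t 37.8
scene ((324.95513916015625, 259.4173278808594), (30.853492736816406, 33.15345764160156), 94.25960540771484) [669.8 105.   85. ]
((322.211669921875, 138.2928466796875), (233.90646362304688, 237.9403839111328), 178.93563842773438) [669.8 104.4  85. ]
```

At the wall, since the position has stalled and the force is rising. I back off and take a final look.

Request:
drive_tool(
  deltas=[
    [[-1,0,-0.1],[0,0,0]],
    [[-3,0,-0.3],[0,0,0]],
    [[-4,0,-0.4],[0,0,0]],
    [[0,0,-4],[0,0,0]],
    [[0,0,-4.5],[0,0,0]],
    [[-2,0,-4.5],[0,-4.5,0]],
    [[-4,0,0],[0,0,0]],
    [[-2,0,0],[0,0,0]],
    [[0,0,0],[0,0,0]],
    [[0,0,0],[0,0,0]],
  ],
)

```text
clock: 38.9
position: [447.7, 105.9, 159.5]
ee_rot: [1.0, 0.001, 0.006, -0.0]
contact_force: [-0.1, -0.2, 0.1]
gripper_width: 30.2
grasp_force: 0.0
```

```bash
python3 -c "
from h import *
np.set_printoptions(precision=1,suppress=True)
st(); s=shot('scene','s19'); t=shot('top','t19')
for q in ([657,-267,85],[657,-116,100],[667,105,85]):
  e=wood(s,proj(s,q),r=25,lo=(8,30,80),hi=(28,200,255))[0]; a=onz(s,*e[0],q[2])
  try: f=wood(t,proj(t,q),r=20)[0]; b=onz(t,*f[0],q[2])
  except Exception: b=None
  print('scene',a,'top',b)
cv2.imwrite('pics/fin.png',np.vstack([cv2.resize(s['img'][150:290,90:490],(800,280)),cv2.resize(t['img'][120:270,180:500],(640,300))[:, :].repeat(1,0) if 0 else cv2.copyMakeBorder(cv2.resize(t['img'][120:270,180:500],(640,300)),0,0,80,80,cv2.BORDER_CONSTANT)])[:,:,::-1])
"
```

```text
[447.7 105.9 159.5] [-180.    -0.7    0.1] F [-0.1 -0.2  0.1] w 30.2 t 38.9
scene [ 660.7 -264.1   85. ] top [ 654.9 -264.5   85. ]
scene [ 662.7 -114.3  100. ] top [ 657.  -114.5  100. ]
scene [669.8 105.1  85. ] top [664.3 105.1  85. ]
```

View pics/fin.png

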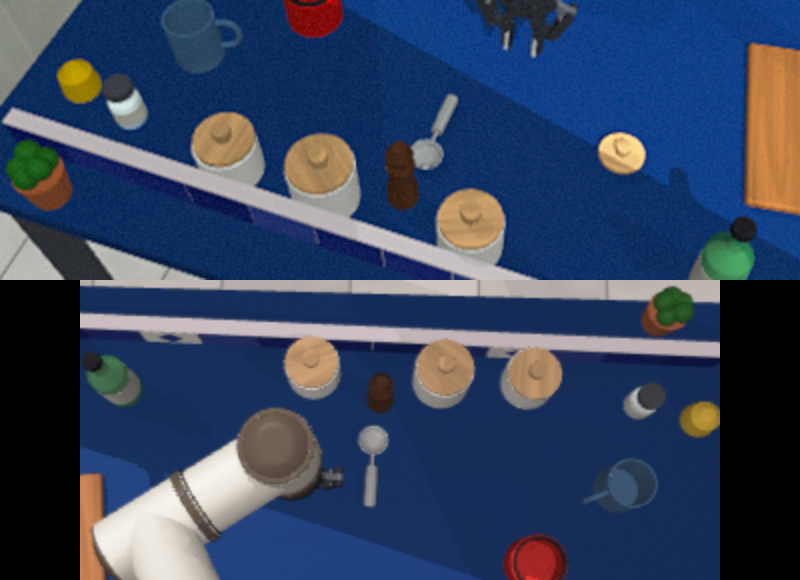

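All three canisters are closed and standing at the upstand: in the combined picture they are at (228,150), (322,180) and (470,230). The gaps measure about 0 to 2.5 mm, and the other things are in place.

```bash
python3 -c "
from h import *
print(arm.job_done())"
```

```text
the job is handed in; nothing more can be done
None
```

I handed the job in at about 39 s; it returned no verdict. By my measurements, the loose lid is on the open canister, and the lids of the tall, middle and open canisters are pressed home. All three stand upright within about 2.5 mm of the upstand. The squat canister was absent, and the other things look undisturbed.

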